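# Put the spice jars back in the folding spice rack

## Task

Clear the three spice jars off the hob into the folding spice rack beside it. First lift the rack's tray by its lifting bar all the way up to its full slope; it stays up by itself. Then feed the jars in one to a lane, foot first from the tray's top end and under the steel keeper rail, so that each slides down until its foot rests squarely against the stop at the bottom and is let go; any jar may take any lane, no jar may fall over, and the tin, garlic, lemon and blue mug stay where they are.

Things in the scene. Friction and masses are not known exactly. Their poses are not given: they have to be found in the camera images.
- rack: folding spice rack of pale wood, base fixed to the worktop, 206 mm deep, 256 wide. Origin: underside of the base, straight below the middle of the tray's hinge; x points from the hinge (robot's side) to the rear, y left, z up. Hinge axis along y, 48 mm above the origin. Base frame at most 26 mm high, its two hinge cheeks 61 mm; inside the frame, below the lifting bar, it is empty.
- tray (a joint): tray angle about its hinge at the robot's side, rad: 0 = folded down level, 0.873 (50 degrees) = fully raised against its end stop, the slope falling towards the hinge and the robot. Stiff hinge (0.9 N m): the tray stays where it is left; raising takes about 10 N at the bar. Two stays under it follow by themselves.
- lift_bar (a point): middle of the lifting bar at the tray's free end: round steel bar, 10 mm diameter, 106 mm long, along the rack's y axis, on two wire arms. In the tray's frame (origin on the hinge axis, x up the slope, z out of the floor) at x = 120, z = -14 mm. 30 mm of empty space between it and the tray's lip, nothing behind it. It may turn between the fingers as the tray rises.
- tray_end (a point): middle of the top end of the tray's wooden floor, on its upper face, 75 mm from the stop (axes as the lanes'). Beyond it a bevelled lip falls away for 9 mm. Floor 8 mm thick, stop 20 mm high. The upper 30 mm of a jar that is home stand free beyond this end. Each lane has two rounded guide beads, 7.5 mm high, that centre a jar to 2 mm. Smooth: at full slope a released jar slides down by itself.
- keeper (a point): middle of the underside of the keeper rail, a 6 mm steel wire across all lanes, 45 mm up the slope from the stop; its underside is 51 mm above the tray floor, 10 mm more than a jar's diameter. Thin wire posts (6 mm) carry it at both ends and between the lanes, 37 mm to the left and right of the middle lane. Axes as the lanes'.
- lane_left (a point): home point of the left lane (74 mm to the left of the middle one): where the centre of a jar's underside is when the jar is fully home, its foot flat on the stop. 20.4 mm above the tray floor. Axes (the tray's): x up the slope along the lane, y to the left, z out of the floor.
- lane_middle (a point): home point of the middle lane (middle of the rack, on the stop): where the centre of a jar's underside is when the jar is fully home, its foot flat on the stop. 20.4 mm above the tray floor. Axes (the tray's): x up the slope along the lane, y to the left, z out of the floor.
- lane_right (a point): home point of the right lane (74 mm to the right of the middle one): where the centre of a jar's underside is when the jar is fully home, its foot flat on the stop. 20.4 mm above the tray floor. Axes (the tray's): x up the slope along the lane, y to the left, z out of the floor. Jars in neighbouring lanes stand 33 mm apart: open the fingers only a little there.
- jar_blue: spice jar, clear glass with pale contents, dark lid, white and dark blue label; round, 41 mm diameter all the way up (lid included), 105 mm tall, about 0.11 kg (0.08 to 0.15). Starts upright on the hob glass (z = 0). Origin: centre of its underside; z axis runs from the foot to the lid.
- jar_dark: spice jar, dark lid, black label with a green leaf; round, 41 mm diameter all the way up (lid included), 105 mm tall, about 0.11 kg (0.08 to 0.15). Starts upright on the hob glass (z = 0). Origin: centre of its underside; z axis runs from the foot to the lid.
- jar_red: spice jar, brownish dark lid, dark label with red peppers; round, 41 mm diameter all the way up (lid included), 105 mm tall, about 0.11 kg (0.08 to 0.15). Starts upright on the hob glass (z = 0). Origin: centre of its underside; z axis runs from the foot to the lid.
- tin: food tin, 75 mm, 110 mm tall, in front of the rack on the left. Origin: centre of its underside. Leave alone.
- garlic: garlic bulb, 50 mm, to the right of the rack. Origin: centre of its underside. Leave alone.
- lemon: lemon, 78 x 55 mm, 56 mm high, in front of the rack. Origin: centre of its underside. Leave alone.
- mug_blue: blue mug, 83 mm, 94 mm tall, its handle sticking out 35 mm, at the back of the hob. Origin: centre of its underside. Leave alone.

How it is judged (in metres and radians):
On the way, in this order (a step that is already met when the one before it is completed fails the run):
1. the tray is raised to its full slope (value of joint tray above 0.83 rad), for 0.2 s.
2. a first jar is home against the stop and released, the tray still up (value of joint tray above 0.83 rad and (((distance between jar_blue and lane_left below 0.007 m or distance between jar_blue and lane_middle below 0.007 m or distance between jar_blue and lane_right below 0.007 m) and angle between the z axis of jar_blue and the x axis of lane_middle, either way round below 0.12 rad and contact force between jar_blue and the fingers below 0.1 N) or ((distance between jar_dark and lane_left below 0.007 m or distance between jar_dark and lane_middle below 0.007 m or distance between jar_dark and lane_right below 0.007 m) and angle between the z axis of jar_dark and the x axis of lane_middle, either way round below 0.12 rad and contact force between jar_dark and the fingers below 0.1 N) or ((distance between jar_red and lane_left below 0.007 m or distance between jar_red and lane_middle below 0.007 m or distance between jar_red and lane_right below 0.007 m) and angle between the z axis of jar_red and the x axis of lane_middle, either way round below 0.12 rad and contact force between jar_red and the fingers below 0.1 N))), for 0.2 s.
3. a second jar is home and released (value of joint tray above 0.83 rad and (((distance between jar_blue and lane_left below 0.007 m or distance between jar_blue and lane_middle below 0.007 m or distance between jar_blue and lane_right below 0.007 m) and angle between the z axis of each of jar_blue, jar_dark and the x axis of lane_middle, either way round below 0.12 rad and contact force between each of jar_blue, jar_dark and the fingers below 0.1 N and (distance between jar_dark and lane_left below 0.007 m or distance between jar_dark and lane_middle below 0.007 m or distance between jar_dark and lane_right below 0.007 m)) or ((distance between jar_blue and lane_left below 0.007 m or distance between jar_blue and lane_middle below 0.007 m or distance between jar_blue and lane_right below 0.007 m) and angle between the z axis of each of jar_blue, jar_red and the x axis of lane_middle, either way round below 0.12 rad and contact force between each of jar_blue, jar_red and the fingers below 0.1 N and (distance between jar_red and lane_left below 0.007 m or distance between jar_red and lane_middle below 0.007 m or distance between jar_red and lane_right below 0.007 m)) or ((distance between jar_dark and lane_left below 0.007 m or distance between jar_dark and lane_middle below 0.007 m or distance between jar_dark and lane_right below 0.007 m) and angle between the z axis of each of jar_dark, jar_red and the x axis of lane_middle, either way round below 0.12 rad and contact force between each of jar_dark, jar_red and the fingers below 0.1 N and (distance between jar_red and lane_left below 0.007 m or distance between jar_red and lane_middle below 0.007 m or distance between jar_red and lane_right below 0.007 m)))), for 0.2 s.
4. the third jar is home and released (value of joint tray above 0.83 rad and (distance between jar_blue and lane_left below 0.007 m or distance between jar_blue and lane_middle below 0.007 m or distance between jar_blue and lane_right below 0.007 m) and angle between the z axis of each of jar_blue, jar_dark, jar_red and the x axis of lane_middle, either way round below 0.12 rad and contact force between each of jar_blue, jar_dark, jar_red and the fingers below 0.1 N and (distance between jar_dark and lane_left below 0.007 m or distance between jar_dark and lane_middle below 0.007 m or distance between jar_dark and lane_right below 0.007 m) and (distance between jar_red and lane_left below 0.007 m or distance between jar_red and lane_middle below 0.007 m or distance between jar_red and lane_right below 0.007 m)), for 0.2 s.
At the end, for the whole second after the job is handed in: The tray is at its full slope (joint above 0.83 rad); each of the three jars lies in a lane of its own, the centre of its underside within 7 mm of that lane's home point and its axis within 0.12 rad of the lane, at rest and released (all of step 4 and linear speed of each of jar_blue, jar_dark, jar_red below 0.02 m/s); the robot touches nothing.
It fails at once if a jar falls over (leans more than 70 degrees from upright) (angle between any of jar_blue, jar_dark, jar_red's own z axis and vertical above 1.22 rad).
It fails at once if the tin, garlic, lemon or blue mug is pushed more than 30 mm from its place (distance of any of tin, garlic, lemon, mug_blue from where it was at the start of the episode above 0.03 m).
It also fails if it takes over 72 s, if anything falls off the work surface, if the arm or the gripper's body presses on something with over 40 N, if the wrist force passes 120 N, or if a joint passes its speed limit or range.

## Robot

A 6-joint arm with a two-finger parallel gripper is mounted at the origin on a cart in front of the work surface, level with it; the furniture and walls round the work are solid. World frame = base frame: x ahead of the robot, y to its left, z up, the work surface at z = 0. Lengths are in mm, angles in rad, forces in N, time in s.
With the tool pointing down it reaches from about 275 to 750 mm from the base axis. Payload 10.2 kg.
Tool frame: the origin (TCP) lies at the very end of the fingers, on their centre line; the grasp point (between the pads) lies 19 mm behind it; z points along the fingers, y is the line along which they close (so a half turn about z gives the same grasp; the last joint's range is limited). The gripper opens to 85 mm and grips with 20 to 120 N. Pads are 22 mm wide; open, the fingers measure 114 mm over their backs; the gripper's body (76 mm by 85 mm) begins 54 mm behind the grasp point. The pads swing forward as they close: fully open they stand 13 mm farther back than shut.
Start: joints at [-1.36, 0.313, 1.498, -0, 1.331, -0.223], TCP at [220.657, -476.384, 231.294] pointing down, gripper open.
Joint ranges: [-2.94, 2.94], [-0.97, 2.17], [0.19, 2.56], [-1.23, 4.37], [0.02, 3.11], [-2.88, 2.88]. Speed limits (rad/s): [2.39, 2.39, 3.01, 3.14, 3.14, 3.14].

## Interface

Orientations are given as a unit quaternion [w, x, y, z].
In Python, from rig import telemetry, optics, ctrl gives the robot as it stands.
- The arm moves only by the tool servo_tool, never from a script. Its argument "deltas" is a list of rows, each a list of 3 entries, a list of its own where there are three numbers: the shift along the tool's x, y, z in units of 20 cm (1.0 is 20 cm), then the turn, a rotation vector about the tool's x, y, z in units of 90 degrees (1.0 is 90 degrees), then the opening, from 0 (shut) to 1 (fully open). A call has 1 to 8 rows; each row shifts and turns the commanded pose from where the row before left it, along the tool's axes as they then stand; what a row does not reach is not made up. A row lasts 1/10 s, in which the tool goes at most 50 mm and 8.59 degrees, less where a joint would pass 70% of its speed; a pose out of reach is approached as far as the arm can. A call with a number of a shift or a turn outside -1 to 1 is refused whole. A call with a gripper value outside its range is refused whole. The fingers move at their own pace and stop on an object; "squeeze" is the grip in N (left out, the last holds). Time passes only in rows, so rows that do not move let the fingers close. It gives the time, the measured TCP pose, the force, the opening and the grip force at its end, in the units of the state.
- telemetry.sense(): the state, without advancing time (a new reading comes with each control period).
- optics.capture(name): name is "scene" or "top" or "wrist"; returns the picture (480x640x3 uint8, blue, green, red); there is no depth.
- optics.camera_model(name): a dict with "vfov" (degrees; the focal length in pixels is half the picture's height over the tangent of half this angle, whatever the lens; pixels are square), "cx", "cy" (the principal point, pixels), "R" (3x3) and "t" (3): a world point X has camera coordinates R X + t; the wrist camera has in their place "mount" (4x4, takes a point from camera to tool coordinates, whose origin is the TCP and whose axes are the flange's). Camera axes: x right, y down, z forward; pixel columns grow to the right and rows downward; lengths in mm; the calibration is good to about 2 mm. A picture is of the moment at which its call begins: read the wrist's pose just before it. camera_model takes no time and is no camera call.
- ctrl.finish_job(): hands the job in; it is judged then, once.
The state is a dict: "time_s": time; "joints": joint angles; "dq": joint speeds; "tau": joint torques, N m; "eef_pos": TCP position; "ee_rot": TCP orientation; "force": force on the tool from outside, world axes, zero at the start; "wrist_torque": the same for the moment, N m; "grip_width": opening from 0.0 (shut) to 1.0 (fully open); "grip_force": force on a finger pad.
Only numpy, scipy, OpenCV 4.12 (cv2) and the standard library are available. Lean on these libraries where they do the work, as an engineer would, in place of code of your own. Each camera call takes 0.05 s, during which the arm holds its last target. There are 200 camera calls.

## Working session

There is one attempt and no reset: what is moved stays moved. The work goes in short steps, Python scripts to look and compute and a tool call to move; the robot and the scene stay as the last step left them, time stands still between calls to the robot, and variables do not carry over. Pictures are saved under pics/ and viewed, at most 10 in all, crops included, and the job is handed in when it is done.

Besides the shell and the picture viewer there is one more tool, called after "Call:" as name(argument=value, ...), one argument or row to a line, values as JSON. servo_tool: Moves the arm, as the interface text tells. Its arguments: {"type":"object","properties":{"deltas":{"type":"array"},"squeeze":{"type":"number"}},"required":["deltas"]}

```bash
mkdir -p pics; ls
python3 - <<'E'
from rig import telemetry, optics, ctrl
import cv2,numpy as np
a=optics.capture("scene");b=optics.capture("top")
cv2.imwrite("pics/scene.png",a);cv2.imwrite("pics/top.png",b)
for n in("scene","top","wrist"):print(n,{k:np.round(v,4).tolist() for k,v in optics.camera_model(n).items()})
print(telemetry.sense())
E
```

```text
pics
scene {'vfov': 50.6303, 'cx': 320.1208, 'cy': 240.0188, 'R': [[0.7206, -0.6933, -0.0054], [-0.3073, -0.3124, -0.8989], [0.6215, 0.6494, -0.4382]], 't': [-439.8351, 222.1135, 1053.5998]}
top {'vfov': 56.1649, 'cx': 322.2976, 'cy': 238.7009, 'R': [[-0.0013, -1.0, -0.0001], [-0.9922, 0.0013, -0.1248], [0.1248, -0.0001, -0.9922]], 't': [-98.8582, 547.641, 992.6845]}
wrist {'vfov': 59.7592, 'cx': 322.9937, 'cy': 250.1512, 'mount': [[0.0, -0.9619, -0.2733, 70.0286], [1.0, 0.0001, -0.0002, 0.8598], [0.0002, -0.2733, 0.9619, -143.328], [0.0, 0.0, 0.0, 1.0]]}
{'time_s': 0.1, 'joints': array([-1.36039462e+00,  3.13411410e-01,  1.49833351e+00, -1.61205504e-05,
        1.33097489e+00, -2.23397129e-01]), 'dq': array([ 0.00201011, -0.0004523 , -0.00087048, -0.00014217, -0.00027376,
        0.00057418]), 'tau': array([ 2.07778430e-03, -4.12897861e+01, -2.60140765e+01, -2.20327684e-04,
        3.05416972e-03, -9.24403423e-06]), 'eef_pos': array([ 220.60929541, -476.16423941,  230.79379894]), 'ee_rot': array([-5.63618671e-04,  9.76568828e-01,  2.15204568e-01, -4.16639538e-06]), 'force': array([ 0.60581517, -0.34977998, -0.386433  ]), 'wrist_torque': array([-0.01291839, -0.02020297, -0.01758342]), 'grip_force': 0.0, 'grip_width': 0.9991774090992945}
```

View pics/scene.png

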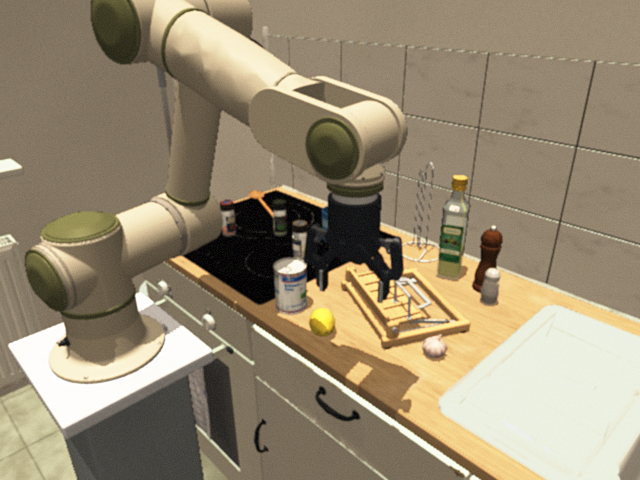

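View pics/top.png

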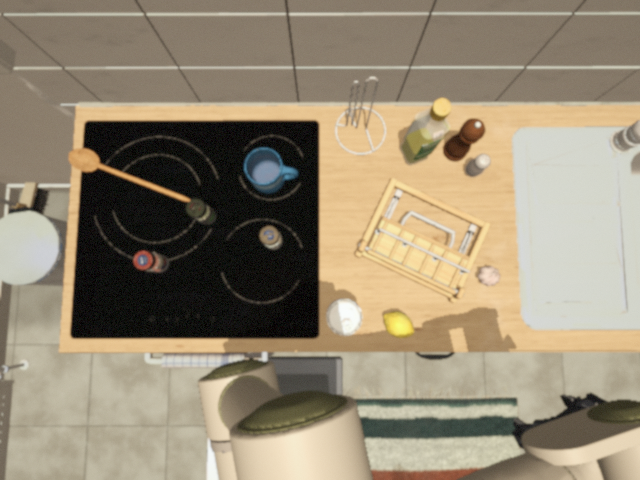

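The scene view shows the red, dark and blue jars on the hob at about (228,218), (280,217) and (300,240), with the rack at (405,300). The top view shows the jars at (150,260), (200,211) and (270,237), and the rack turned at (425,240). Next I'll zoom in on the rack.

```bash
cat > h.py <<'E'
import numpy as np,cv2
from scipy.spatial.transform import Rotation as Ro
from rig import telemetry, optics, ctrl
def q2R(q): return Ro.from_quat([q[1],q[2],q[3],q[0]]).as_matrix()
def cam(n,s=None):
    m=optics.camera_model(n);f=240/np.tan(np.radians(m["vfov"]/2))
    if n=="wrist":
        T=np.array(m["mount"]);Rt=q2R(s["ee_rot"])
        Rc=Rt@T[:3,:3];C=Rt@T[:3,3]+s["eef_pos"]
        R=Rc.T;t=-R@C
    else: R=np.array(m["R"]);t=np.array(m["t"])
    return dict(f=f,cx=m["cx"],cy=m["cy"],R=R,t=t)
def proj(c,X):
    p=np.atleast_2d(X)@c["R"].T+c["t"];return np.c_[c["f"]*p[:,0]/p[:,2]+c["cx"],c["f"]*p[:,1]/p[:,2]+c["cy"]]
def ray(c,u,v):
    d=c["R"].T@np.array([(u-c["cx"])/c["f"],(v-c["cy"])/c["f"],1]);return -c["R"].T@c["t"],d/np.linalg.norm(d)
def onz(c,u,v,z):
    o,d=ray(c,u,v);return o+d*(z-o[2])/d[2]
def tri(rs):
    A=sum(np.eye(3)-np.outer(d,d) for o,d in rs);b=sum((np.eye(3)-np.outer(d,d))@o for o,d in rs);return np.linalg.solve(A,b)
def move(s,pos,R):
    """tool-frame delta (units 20cm / 90deg) from commanded/measured state to world pose"""
    R0=q2R(s["ee_rot"]);return R0.T@(np.array(pos)-s["eef_pos"])/200,Ro.from_matrix(R0.T@R).as_rotvec()/(np.pi/2)
E
python3 - <<'E'
from h import *
c=cam("top")
im=cv2.imread("pics/top.png")
cv2.imwrite("pics/rackz.png",cv2.resize(im[172:308,350:500],None,fx=5,fy=4.4*5/4.4*0+5*0.88,interpolation=cv2.INTER_CUBIC))
for n,u,v,z in [("red",150,260,105),("dark",200,211,105),("blue",270,237,105),("rackBL",360,253,26),("rackBR",457,296,26),("TL",395,183,26),("TR",489,224,26),("tin",345,316,110),("lemon",398,323,30),("mug",265,170,94),("garlic",487,275,25)]:
    print(n,onz(c,u,v,z).round(0))
E
```

```text
red [494. 264. 105.]
dark [599. 162. 105.]
blue [542.  12. 105.]
rackBL [ 515. -186.   26.]
rackBR [ 417. -405.   26.]
TL [ 680. -270.   26.]
TR [ 582. -485.   26.]
tin [ 377. -146.  110.]
lemon [ 358. -269.   30.]
mug [692.  26.  94.]
garlic [ 465. -475.   25.]
```

View pics/rackz.png

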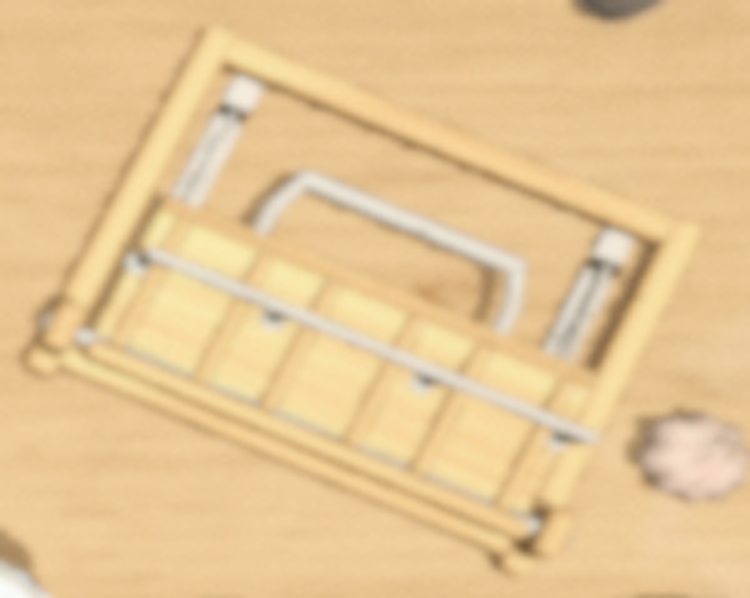

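```bash
cat >> h.py <<'E'
def pose(yaw,a=0):
    """tool: x axis at yaw (deg) when down; then tilted by a deg so fingers lean toward +x azimuth (about tool y)"""
    y=np.radians(yaw);x=np.array([np.cos(y),np.sin(y),0]);z=np.array([0,0,-1.]);R=np.c_[x,np.cross(z,x),z]
    return R@Ro.from_euler("y",a,degrees=True).as_matrix()
def plan(s,pts,dp=40,dr=7.5):
    """pts: list of (pos,R,n or None); prints rows, rounding-aware"""
    P=np.array(s["eef_pos"]);R=q2R(s["ee_rot"])
    for pos,Rg,n in pts:
        pos=np.array(pos,float);w=Ro.from_matrix(R.T@Rg).as_rotvec();
        k=n or int(max(1,np.ceil(np.linalg.norm(pos-P)/dp),np.ceil(np.degrees(np.linalg.norm(w))/dr)))
        P0,R0=P.copy(),R.copy()
        for i in range(1,k+1):
            Pt=P0+(pos-P0)*i/k;Rt=R0@Ro.from_rotvec(w*i/k).as_matrix()
            d=np.round(R.T@(Pt-P)/200,3);r=np.round(Ro.from_matrix(R.T@Rt).as_rotvec()/(np.pi/2),3)
            P=P+R@d*200;R=R@Ro.from_rotvec(r*np.pi/2).as_matrix()
            print([(d+0).tolist(),(r+0).tolist()])
        print("-- end",P.round(1))
E
python3 - <<'E'
from h import *
s=telemetry.sense()
plan(s,[((545,-320,230),pose(65),8)])
E
```

```text
[[0.225, -0.003, 0.001], [0.0, 0.0, -0.056]]
[[0.224, 0.016, 0.0], [0.0, 0.0, -0.056]]
[[0.223, 0.036, 0.001], [0.0, 0.0, -0.055]]
[[0.218, 0.055, 0.0], [0.0, 0.0, -0.056]]
[[0.212, 0.074, 0.001], [0.0, 0.0, -0.056]]
[[0.205, 0.093, 0.0], [0.0, 0.0, -0.056]]
[[0.196, 0.11, 0.001], [0.0, 0.0, -0.055]]
[[0.186, 0.127, 0.0], [0.0, -0.001, -0.056]]
-- end [ 545.  -320.1  230.1]
```

Call:
servo_tool(
  deltas=[
    [[0.225, -0.003, 0], [0, 0, -0.056], 0.6],
    [[0.224, 0.016, 0], [0, 0, -0.056], 0.6],
    [[0.223, 0.036, 0], [0, 0, -0.056], 0.6],
    [[0.218, 0.055, 0], [0, 0, -0.056], 0.6],
    [[0.212, 0.074, 0], [0, 0, -0.056], 0.6],
    [[0.205, 0.093, 0], [0, 0, -0.056], 0.6],
    [[0.196, 0.11, 0], [0, 0, -0.056], 0.6],
    [[0.186, 0.127, 0], [0, 0, -0.056], 0.6],
  ],
  squeeze=60,
)

```text
time_s: 0.9
eef_pos: [546.3, -318.8, 230.9]
ee_rot: [-0.0, 0.842, 0.54, -0.0]
force: [-0.8, -1.1, 0.6]
grip_width: 0.6
grip_force: 0.0
```

Call:
servo_tool(
  deltas=[
    [[0, 0, 0], [0, 0, 0], 0.4],
    [[0, 0, 0], [0, 0, 0], 0.4],
    [[0, 0, 0], [0, 0, 0], 0.4],
  ],
)

```text
time_s: 1.2
eef_pos: [544.1, -320.5, 231.1]
ee_rot: [-0.0, 0.843, 0.538, -0.0]
force: [0.2, 0.1, -0.3]
grip_width: 0.399
grip_force: 0.0
```

Run:
```python
from h import *
import pickle
s=telemetry.sense();im=optics.capture("wrist")
cv2.imwrite("pics/w1.png",im);pickle.dump(s,open("w1.pkl","wb"));print(s["eef_pos"],s["time_s"])
plan(s,[((480,-225,230),pose(65),3)])
```

```text
[ 544.10331999 -320.49133694  231.10812795] 1.2
[[0.099, -0.164, 0.002], [0.0, 0.0, 0.0]]
[[0.1, -0.164, 0.002], [0.0, 0.0, 0.001]]
[[0.099, -0.164, 0.002], [0.0, 0.0, 0.0]]
-- end [ 480. -225.  230.]
```

View pics/w1.png

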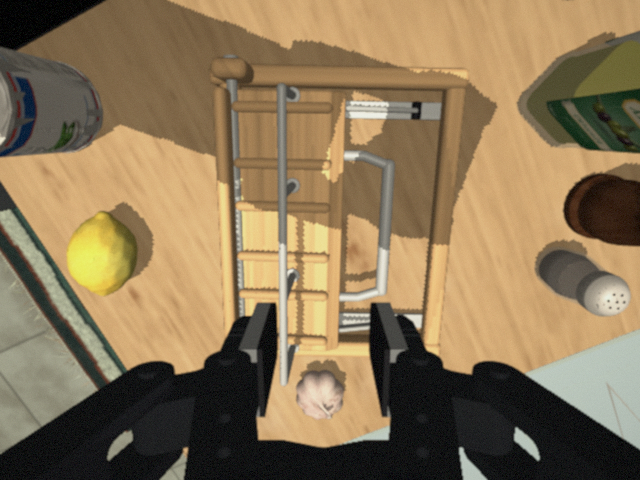

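The wrist view shows the bar from (388,163) to (383,293), the keeper wire at x≈283 and the stop-side rail at x≈232. The rack is nearly aligned with the tool. I'll take a second view for parallax.

Call:
servo_tool(
  deltas=[
    [[0.1, -0.2, 0], [0, 0, 0], 0.4],
    [[0.1, -0.2, 0], [0, 0, 0], 0.4],
    [[0, 0, 0], [0, 0, 0], 0.4],
    [[0, 0, 0], [0, 0, 0], 0.4],
  ],
)

```text
time_s: 1.65
eef_pos: [488.4, -250.4, 232.2]
ee_rot: [0.001, 0.843, 0.538, 0.0]
force: [0.3, -0.2, 1.2]
grip_width: 0.4
grip_force: 0.0
```

Run:
```python
from h import *
import pickle
s=telemetry.sense();im=optics.capture("wrist")
cv2.imwrite("pics/w2.png",im);pickle.dump(s,open("w2.pkl","wb"));print(s["eef_pos"],s["time_s"])
```

```text
[ 488.35930148 -250.44938939  232.15800023] 1.65
```

View pics/w2.png

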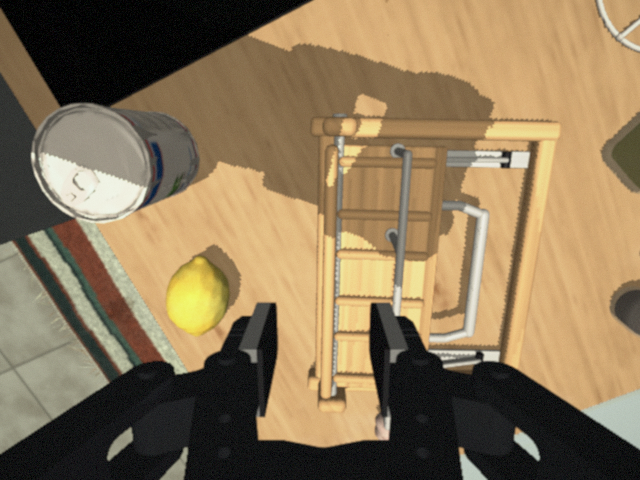

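Second view: bar from (484,213) to (468,333), keeper at about (402,150) to (397,310). Next, fit the bar and keeper lines in both views and intersect them.

Run:
```python
from h import *
import pickle
S=[pickle.load(open(f"w{i}.pkl","rb")) for i in(1,2)];I=[cv2.imread(f"pics/w{i}.png") for i in(1,2)];C=[cam("wrist",s) for s in S]
def center(im,v,u0,u1,show=False):
    hsv=cv2.cvtColor(im,cv2.COLOR_BGR2HSV)[v,u0:u1].astype(int);m=hsv[:,1]<45
    # longest run
    n,best,st=0,(0,0),0
    for i,x in enumerate(list(m)+[False]):
        if x: n+=1
        else:
            if n>best[0]:best=(n,i-n)
            n=0
    return u0+best[1]+(best[0]-1)/2,best[0]
def line(im,rows,f):
    pts=[];ws=[]
    for v in rows:
        u0=f(v);u,n=center(im,v,int(u0-14),int(u0+15))
        if 3<=n<=16: pts.append((u,v));ws.append(n)
    pts=np.array(pts);p=np.polyfit(pts[:,1],pts[:,0],1);r=pts[:,0]-np.polyval(p,pts[:,1]);k=abs(r)<2
    p=np.polyfit(pts[k,1],pts[k,0],1);print(len(pts),k.sum(),np.median(ws),p.round(4));return p
def plane(c,p,v0,v1):
    o,d0=ray(c,np.polyval(p,v0),v0);_,d1=ray(c,np.polyval(p,v1),v1);n=np.cross(d0,d1);n/=np.linalg.norm(n);return n,n@o
def l3(pa,pb,ra,rb):
    n1,k1=plane(C[0],pa,*ra);n2,k2=plane(C[1],pb,*rb);d=np.cross(n1,n2);d/=np.linalg.norm(d)
    X=np.linalg.solve(np.array([n1,n2,d]),[k1,k2,d@np.array([550,-330,40])]);return X,d*np.sign(d[1])
def at(X,d,c,u,v):
    o,r=ray(c,u,v);A=np.c_[d,-r];t=np.linalg.lstsq(A,o-X,rcond=None)[0];return X+d*t[0]
for name,a,b,ra,rb,e1,e2 in [
 ("bar",lambda v:388-(v-163)*5/130,lambda v:484-(v-213)*16/120,(175,282),(225,322),[(388,159),(383,297)],[(485,208),(467,337)]),
 ("keeper",lambda v:283+(v-90)*2/200,lambda v:404-(v-165)*7/145,(100,290),(165,300),[(282,86),(284,384)],[(405,148),(397,310)])]:
    pa=line(I[0],range(*ra),a);pb=line(I[1],range(*rb),b);X,d=l3(pa,pb,ra,rb)
    print(name,"pt",X.round(1),"dir",d.round(3),"yaw",np.degrees(np.arctan2(d[1],d[0])).round(2))
    print(" ends1",[at(X,d,C[0],*e).round(1).tolist() for e in e1]," ends2",[at(X,d,C[1],*e).round(1).tolist() for e in e2])
# stereo points: base corners (outer top), frame
for n,p,q in [("rear-left outer top corner",(467,69),(558,123)),("hub front-left",(231,69),(341,126)),("tin",(0,0),(0,0))][:2]:
    print(n,tri([ray(C[0],*p),ray(C[1],*q)]).round(1))
```

```text
107 107 11.0 [-6.120000e-02  3.984717e+02]
97 97 11.0 [-1.240000e-01  5.092049e+02]
bar pt [ 588.2 -348.8   36.4] dir [ 0.44   0.898 -0.008] yaw 63.9
 ends1 [[612.6, -299.0, 35.9], [561.2, -404.0, 36.9]]  ends2 [[612.9, -298.4, 35.9], [561.5, -403.3, 36.9]]
166 160 8.0 [6.700000e-03 2.806245e+02]
124 120 7.0 [-7.500000e-02  4.189132e+02]
keeper pt [ 517.5 -314.4  100.2] dir [0.44  0.898 0.005] yaw 63.91
 ends1 [[562.3, -222.9, 100.6], [470.1, -411.2, 99.7]]  ends2 [[563.6, -220.2, 100.7], [514.2, -321.2, 100.2]]
rear-left outer top corner [ 697.2 -263.1   16.9]
hub front-left [ 532.4 -190.5   48.5]
```

Run:
```python
from h import *
s=telemetry.sense();R=pose(63.9)
plan(s,[((587,-351.2,120),R,5),((587,-351.2,20),R,4)])
for i,t in enumerate(np.linspace(0,51.5,17)[1:]):
    f=lambda t:120.8*np.array([np.cos(np.radians(t-6.65)),np.sin(np.radians(t-6.65))])
    print(((f(t)-f(t-51.5/16))/200).round(4))
```

```text
[[-0.049, 0.131, 0.112], [0.0, 0.0, 0.003]]
[[-0.049, 0.131, 0.113], [0.0, 0.0, 0.002]]
[[-0.049, 0.131, 0.112], [0.001, 0.0, 0.003]]
[[-0.048, 0.132, 0.112], [0.0, 0.0, 0.003]]
[[-0.047, 0.132, 0.112], [0.0, 0.0, 0.002]]
-- end [ 587.  -351.2  120. ]
[[0.0, 0.0, 0.125], [0.0, 0.0, 0.0]]
[[0.0, 0.0, 0.125], [0.0, 0.0, 0.0]]
[[0.0, 0.0, 0.125], [0.0, 0.0, 0.0]]
[[0.001, 0.0, 0.125], [0.0, 0.0, 0.0]]
-- end [ 587.  -351.1   20. ]
[0.003  0.0338]
[0.0011 0.0339]
[-0.0008  0.0339]
[-0.0027  0.0338]
[-0.0046  0.0336]
[-0.0065  0.0333]
[-0.0084  0.0329]
[-0.0102  0.0324]
[-0.012   0.0317]
[-0.0138  0.031 ]
[-0.0155  0.0302]
[-0.0172  0.0293]
[-0.0188  0.0283]
[-0.0203  0.0272]
[-0.0218  0.026 ]
[-0.0232  0.0247]
```

Call:
servo_tool(
  deltas=[
    [[-0.049, 0.131, 0.112], [0, 0, 0.003], 0.3],
    [[-0.049, 0.131, 0.112], [0, 0, 0.003], 0.3],
    [[-0.049, 0.131, 0.112], [0, 0, 0.002], 0.3],
    [[-0.048, 0.132, 0.112], [0, 0, 0.003], 0.3],
    [[-0.047, 0.132, 0.112], [0, 0, 0.002], 0.3],
    [[0, 0, 0], [0, 0, 0], 0.3],
    [[0, 0, 0], [0, 0, 0], 0.3],
  ],
)

```text
time_s: 2.4
eef_pos: [587.0, -350.9, 118.5]
ee_rot: [-0.0, 0.848, 0.529, -0.0]
force: [0.5, 0.8, 0.3]
grip_width: 0.306
grip_force: 0.0
```

Run:
```python
from h import *
s=telemetry.sense();R=pose(63.9)
print(s["eef_pos"],s["grip_width"])
plan(s,[((587,-351.2,20),R,4)])
```

```text
[ 586.98248917 -350.92516352  118.52458603] 0.3058722098953151
[[0.0, 0.0, 0.123], [0.0, 0.0, 0.0]]
[[-0.001, 0.001, 0.123], [0.0, 0.0, 0.0]]
[[0.0, 0.0, 0.123], [0.0, 0.0, 0.0]]
[[0.0, 0.0, 0.124], [-0.001, 0.0, 0.0]]
-- end [ 587.  -351.1   19.9]
```

Call:
servo_tool(
  deltas=[
    [[0, 0, 0.123], [0, 0, 0], 0.3],
    [[0, 0, 0.123], [0, 0, 0], 0.3],
    [[0, 0, 0.123], [0, 0, 0], 0.3],
    [[0, 0, 0.123], [0, 0, 0], 0.3],
    [[0, 0, 0], [0, 0, 0], 0.3],
    [[0, 0, 0], [0, 0, 0], 0.05],
    [[0, 0, 0], [0, 0, 0], 0.05],
    [[0, 0, 0], [0, 0, 0], 0.05],
  ],
  squeeze=60,
)

```text
time_s: 3.2
eef_pos: [586.5, -349.9, 22.9]
ee_rot: [-0.0, 0.848, 0.53, -0.001]
force: [-6.5, 3.1, 0.4]
grip_width: 0.092
grip_force: 58.5
```

Call:
servo_tool(
  deltas=[
    [[0, 0.003, -0.034], [0, 0, 0], 0],
    [[0, 0.001, -0.034], [0, 0, 0], 0],
    [[0, -0.001, -0.034], [0, 0, 0], 0],
    [[0, -0.003, -0.034], [0, 0, 0], 0],
    [[0, -0.005, -0.034], [0, 0, 0], 0],
    [[0, -0.006, -0.033], [0, 0, 0], 0],
    [[0, -0.008, -0.033], [0, 0, 0], 0],
    [[0, -0.01, -0.032], [0, 0, 0], 0],
  ],
)

```text
time_s: 4.0
eef_pos: [580.2, -346.8, 74.0]
ee_rot: [-0.002, 0.848, 0.53, -0.001]
force: [-8.6, 1.1, -14.7]
grip_width: 0.088
grip_force: 58.2
```

Call:
servo_tool(
  deltas=[
    [[0, -0.012, -0.032], [0, 0, 0], 0],
    [[0, -0.014, -0.031], [0, 0, 0], 0],
    [[0, -0.016, -0.03], [0, 0, 0], 0],
    [[0, -0.017, -0.029], [0, 0, 0], 0],
    [[0, -0.019, -0.028], [0, 0, 0], 0],
    [[0, -0.02, -0.027], [0, 0, 0], 0],
    [[0, -0.022, -0.026], [0, 0, 0], 0],
  ],
)

```text
time_s: 4.7
eef_pos: [559.3, -336.6, 114.8]
ee_rot: [-0.001, 0.848, 0.53, -0.001]
force: [-5.6, -0.3, -18.5]
grip_width: 0.092
grip_force: 58.1
```

Call:
servo_tool(
  deltas=[
    [[0, -0.023, -0.025], [0, 0, 0], 0],
    [[0, -0.015, -0.015], [0, 0, 0], 0],
    [[0, 0, 0], [0, 0, 0], 0],
    [[0, 0, 0], [0, 0, 0], 0],
  ],
)

```text
time_s: 5.1
eef_pos: [556.5, -335.2, 118.6]
ee_rot: [0.003, 0.848, 0.53, 0.002]
force: [31.2, -19.9, -55.7]
grip_width: 0.082
grip_force: 58.5
```

Call:
servo_tool(
  deltas=[
    [[0, 0.008, 0.008], [0, 0, 0], 0],
    [[0, 0, 0], [0, 0, 0], 0.3],
    [[0, 0, 0], [0, 0, 0], 0.3],
    [[0, 0, -0.1], [0, 0, 0], 0.3],
    [[0, 0, -0.2], [0, 0, 0], 0.3],
    [[0.05, -0.1, -0.2], [0, 0, 0], 0.3],
    [[0.05, -0.1, -0.2], [0, 0, 0], 0.3],
    [[0, 0, 0], [0, 0, 0], 0.3],
  ],
)

```text
time_s: 5.9
eef_pos: [528.7, -298.3, 271.1]
ee_rot: [0.007, 0.848, 0.53, 0.003]
force: [-0.5, -0.9, 0.0]
grip_width: 0.298
grip_force: 0.0
```

Call:
servo_tool(
  deltas=[
    [[0.05, 0, -0.05], [0, 0, 0], 0.3],
    [[0.05, 0, 0], [0, 0, 0], 0.3],
    [[0, 0, 0], [0, 0, 0], 0.3],
    [[0, 0, 0], [0, 0, 0], 0.3],
  ],
)

```text
time_s: 6.3
eef_pos: [536.7, -280.6, 270.7]
ee_rot: [-0.001, 0.848, 0.53, -0.0]
force: [1.0, -0.8, 1.1]
grip_width: 0.299
grip_force: 0.0
```

Run:
```python
from h import *
import pickle
s=telemetry.sense();im=optics.capture("wrist")
cv2.imwrite("pics/w3.png",im);pickle.dump(s,open("w3.pkl","wb"));print(s["eef_pos"],s["time_s"],s["force"])
```

```text
[ 536.7068933  -280.55318967  270.65375644] 6.3 [ 1.00209222 -0.81036829  1.14119555]
```

View pics/w3.png

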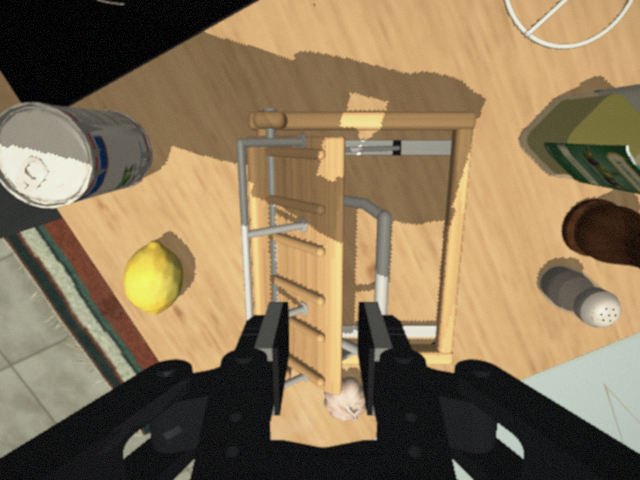

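The tray is up: bar at u≈383, keeper at u≈245 with posts at v≈145, 232 and 310, and lip at u≈333. I'll take one more offset view and fit the lines around where the model predicts them.

Call:
servo_tool(
  deltas=[
    [[0.1, -0.2, 0], [0, 0, 0], 0.3],
    [[0.1, -0.2, 0], [0, 0, 0], 0.3],
    [[0, 0, 0], [0, 0, 0], 0.3],
    [[0, 0, 0], [0, 0, 0], 0.3],
  ],
)

```text
time_s: 6.75
eef_pos: [482.1, -209.9, 271.7]
ee_rot: [0.0, 0.848, 0.53, 0.0]
force: [-0.2, -0.3, -0.2]
grip_width: 0.307
grip_force: 0.0
```

Run:
```python
from h import *
import pickle
s=telemetry.sense();im=optics.capture("wrist")
cv2.imwrite("pics/w4.png",im);pickle.dump(s,open("w4.pkl","wb"));print(s["eef_pos"],s["time_s"])
S=[pickle.load(open(f"w{i}.pkl","rb")) for i in(3,4)];I=[cv2.imread(f"pics/w{i}.png") for i in(3,4)];C=[cam("wrist",s) for s in S]
ex=np.array([.898,-.44,0]);ey=np.array([.44,.898,0]);ez=np.array([0,0,1.]);H=np.array([479.2,-298.4,50.])
def W(x,y,z,th=50):
    t=np.radians(th);return H+ex*(x*np.cos(t)-z*np.sin(t))+ey*y+ez*(x*np.sin(t)+z*np.cos(t))
out={}
for name,x,z,ya,yb,w in [("bar",120,-14,45,-10,12),("keeper",42,50,85,-20,10)]:
    pl=[]
    for c,im in zip(C,I):
        hsv=cv2.cvtColor(im,cv2.COLOR_BGR2HSV);pts=[]
        a,b=proj(c,[W(x,ya,z),W(x,yb,z)])
        for v in range(int(a[1]),int(b[1])):
            u0=a[0]+(b[0]-a[0])*(v-a[1])/(b[1]-a[1]);lo=int(u0-w);seg=hsv[v,lo:int(u0+w+1),1]
            k=np.flatnonzero(seg<45)
            if len(k)>3 and k[-1]-k[0]<16: pts.append((lo+(k[0]+k[-1])/2,v,len(k)))
        pts=np.array(pts);p=np.polyfit(pts[:,1],pts[:,0],1)
        for _ in range(3):
            r=abs(pts[:,0]-np.polyval(p,pts[:,1]));k=r<=max(1.0,np.median(r)*2);p=np.polyfit(pts[k,1],pts[k,0],1)
        print(name,"pred",a.round(),b.round(),"n",len(pts),k.sum(),"w",np.median(pts[:,2]),"fit u at ends",np.polyval(p,[a[1],b[1]]).round(1))
        o,d0=ray(c,np.polyval(p,a[1]),a[1]);_,d1=ray(c,np.polyval(p,b[1]),b[1]);n=np.cross(d0,d1);n/=np.linalg.norm(n);pl.append((n,n@o))
    d=np.cross(pl[0][0],pl[1][0]);d/=np.linalg.norm(d);d*=np.sign(d[1])
    X=np.linalg.solve(np.array([pl[0][0],pl[1][0],ey]),[pl[0][1],pl[1][1],ey@H]);print(name,X.round(1),d.round(3),"rack xz rel",((X-H)@ex).round(1),(X-H)[2].round(1))
cv2.imwrite("pics/w34.png",np.hstack([I[0][100:400,200:480],I[1][100:400,260:540]]))
```

```text
[ 482.09714757 -209.87405346  271.69565785] 6.75
bar pred [386. 231.] [382. 305.] n 73 73 w 12.0 fit u at ends [383.7 380.1]
bar pred [494. 284.] [486. 352.] n 69 69 w 13.0 fit u at ends [490.  481.9]
bar [ 557.5 -336.7  127.7] [ 0.447  0.895 -0.02 ] rack xz rel 87.1 77.7
keeper pred [244. 169.] [251. 307.] n 137 130 w 6.0 fit u at ends [241.5 248.6]
keeper pred [356. 224.] [352. 352.] n 128 101 w 11.0 fit u at ends [356.3 354.4]
keeper [ 469.5 -293.6  125.4] [ 0.433  0.901 -0.029] rack xz rel -10.8 75.4
```

View pics/w34.png

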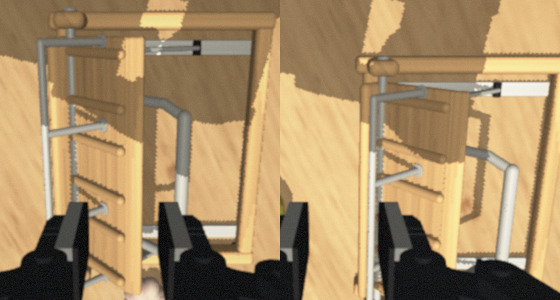

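The pair shows the tray steep with the keeper standing clear above it; in the second view the keeper overlaps the rod, so its fit there is unreliable. To get the lane geometry, I'll cast the flat-tray edges from views 1 and 2.

Run:
```python
from h import *
import pickle
S=[pickle.load(open(f"w{i}.pkl","rb")) for i in(1,2,3,4)];I=[cv2.imread(f"pics/w{i}.png") for i in(1,2,3,4)];C=[cam("wrist",s) for s in S]
ex=np.array([.898,-.44,0]);ey=np.array([.44,.898,0]);H=np.array([479.2,-298.4,0])
for i,v in [(0,230),(0,190),(1,280)]:
    g=cv2.GaussianBlur(cv2.cvtColor(I[i],cv2.COLOR_BGR2GRAY),(1,7),0)[v].astype(float);d=np.abs(np.diff(g))
    u=[k for k in range(215,520) if d[k]>9 and d[k]==d[max(0,k-2):k+3].max()]
    print(i,v)
    for k in u:
        print("  u%d:"%k,[ (z,round(float((onz(C[i],k+.5,v,z)-H)@ex),1)) for z in (34,44,64,98)])
# bead lines / lane lateral positions: posts on the keeper in w1: y of dark spots
for u,v in [(292,94),(292,187),(292,276)]: print("post foot w1 z=45", ((onz(C[0],u,v,45)-H)@ey).round(1),((onz(C[0],u,v,45)-H)@ex).round(1))
for v in (107,163,206,257,295): p=onz(C[0],300,v,48)-H;print("bead",v,(p@ey).round(1))
```

```text
0 230
  u221: [(34, -15.7), (44, -13.2), (64, -8.3), (98, 0.0)]
  u229: [(34, -9.0), (44, -6.7), (64, -2.2), (98, 5.4)]
  u230: [(34, -8.2), (44, -5.9), (64, -1.5), (98, 6.1)]
  u235: [(34, -4.0), (44, -1.9), (64, 2.3), (98, 9.5)]
  u241: [(34, 1.0), (44, 3.0), (64, 6.9), (98, 13.6)]
  u277: [(34, 31.1), (44, 32.2), (64, 34.4), (98, 38.0)]
  u283: [(34, 36.1), (44, 37.1), (64, 38.9), (98, 42.1)]
  u286: [(34, 38.6), (44, 39.5), (64, 41.2), (98, 44.1)]
  u296: [(34, 47.0), (44, 47.6), (64, 48.8), (98, 50.9)]
  u303: [(34, 52.9), (44, 53.3), (64, 54.2), (98, 55.7)]
  u327: [(34, 72.9), (44, 72.8), (64, 72.5), (98, 72.0)]
  u340: [(34, 83.8), (44, 83.3), (64, 82.4), (98, 80.8)]
  u346: [(34, 88.8), (44, 88.2), (64, 86.9), (98, 84.8)]
  u378: [(34, 115.5), (44, 114.1), (64, 111.3), (98, 106.5)]
  u391: [(34, 126.4), (44, 124.7), (64, 121.2), (98, 115.4)]
  u429: [(34, 158.1), (44, 155.5), (64, 150.2), (98, 141.1)]
  u433: [(34, 161.4), (44, 158.7), (64, 153.2), (98, 143.8)]
  u450: [(34, 175.6), (44, 172.5), (64, 166.1), (98, 155.4)]
0 190
  u217: [(34, -17.4), (44, -14.9), (64, -9.9), (
[... 1588 characters left out ...]
8, 40.9)]
  u402: [(34, 58.6), (44, 56.5), (64, 52.3), (98, 45.1)]
  u423: [(34, 76.8), (44, 74.2), (64, 68.9), (98, 59.9)]
  u433: [(34, 85.5), (44, 82.6), (64, 76.8), (98, 67.0)]
  u459: [(34, 108.0), (44, 104.5), (64, 97.4), (98, 85.3)]
  u469: [(34, 116.7), (44, 112.9), (64, 105.3), (98, 92.3)]
  u479: [(34, 125.4), (44, 121.3), (64, 113.2), (98, 99.4)]
  u507: [(34, 149.7), (44, 144.9), (64, 135.4), (98, 119.1)]
  u508: [(34, 150.6), (44, 145.8), (64, 136.2), (98, 119.8)]
  u517: [(34, 158.4), (44, 153.3), (64, 143.3), (98, 126.2)]
post foot w1 z=45 104.3 44.0
post foot w1 z=45 35.6 44.0
post foot w1 z=45 -38.4 44.1
bead 107 95.2
bead 163 54.5
bead 206 21.2
bead 257 -20.8
bead 295 -54.1
```

Geometry agrees: stop x≈-1.5, floor end ≈73, lip ≈84, middle lane y≈-0.5 and floor ≈45 mm up. Next I'll look at the jars from above.

Run:
```python
from h import *
plan(telemetry.sense(),[((560,130,300),pose(0),10)])
```

```text
[[0.17, -0.04, -0.014], [0.0, 0.0, 0.071]]
[[0.165, -0.058, -0.015], [0.0, 0.0, 0.071]]
[[0.156, -0.077, -0.014], [0.0, 0.0, 0.071]]
[[0.148, -0.093, -0.014], [0.0, 0.0, 0.071]]
[[0.136, -0.11, -0.014], [0.0, 0.0, 0.071]]
[[0.123, -0.123, -0.015], [0.0, 0.0, 0.072]]
[[0.109, -0.137, -0.014], [0.0, 0.0, 0.071]]
[[0.092, -0.148, -0.014], [0.0, 0.0, 0.071]]
[[0.076, -0.158, -0.014], [0.0, 0.0, 0.071]]
[[0.057, -0.165, -0.015], [0.0, 0.0, 0.071]]
-- end [560.  130.1 300.1]
```

Call:
servo_tool(
  deltas=[
    [[0.17, -0.04, -0.014], [0, 0, 0.071], 0.8],
    [[0.165, -0.058, -0.015], [0, 0, 0.071], 0.8],
    [[0.156, -0.077, -0.014], [0, 0, 0.071], 0.8],
    [[0.148, -0.093, -0.014], [0, 0, 0.071], 0.8],
    [[0.136, -0.11, -0.014], [0, 0, 0.071], 0.8],
    [[0.123, -0.123, -0.014], [0, 0, 0.071], 0.8],
    [[0.109, -0.137, -0.014], [0, 0, 0.071], 0.8],
    [[0.092, -0.148, -0.014], [0, 0, 0.071], 0.8],
  ],
)

```text
time_s: 7.6
eef_pos: [545.3, 63.3, 293.9]
ee_rot: [0.0, 0.994, 0.109, 0.0]
force: [0.7, -0.1, -0.6]
grip_width: 0.802
grip_force: 0.0
```

Call:
servo_tool(
  deltas=[
    [[0.076, -0.158, -0.014], [0, 0, 0.071], 0.8],
    [[0.057, -0.165, -0.014], [0, 0, 0.071], 0.8],
    [[0, 0, 0], [0, 0, 0], 0.8],
    [[0, 0, 0], [0, 0, 0], 0.8],
  ],
)

```text
time_s: 8.0
eef_pos: [560.2, 130.6, 299.0]
ee_rot: [0.0, 1.0, 0.002, -0.0]
force: [-0.0, -0.1, -0.4]
grip_width: 0.797
grip_force: 0.0
```

Run:
```python
from h import *
import pickle
s=telemetry.sense();im=optics.capture("wrist")
cv2.imwrite("pics/w5.png",im);pickle.dump(s,open("w5.pkl","wb"));print(s["eef_pos"],s["joints"].round(2),s["time_s"])
```

```text
[560.20025376 130.63006573 299.01225584] [ 0.03  0.39  1.21 -0.    1.54  1.59] 8.0
```

View pics/w5.png

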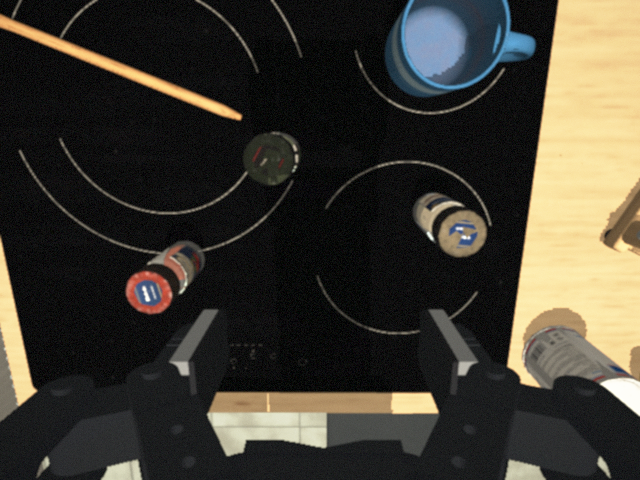

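The wrist view shows the lids at about red (150,291), dark (269,158) and blue (460,233), each r≈25. The mug is at (440,40). I'll take a shifted view to check heights.

Call:
servo_tool(
  deltas=[
    [[0, -0.15, 0.02], [0, 0, 0], 0.8],
    [[0, -0.15, 0.02], [0, 0, 0], 0.8],
    [[0, 0, 0], [0, 0, 0], 0.8],
    [[0, 0, 0], [0, 0, 0], 0.8],
  ],
)

```text
time_s: 8.45
eef_pos: [559.5, 189.9, 291.5]
ee_rot: [0.0, 1.0, 0.001, -0.0]
force: [1.1, 0.9, -0.8]
grip_width: 0.799
grip_force: 0.0
```

Run:
```python
from h import *
import pickle
s=telemetry.sense();im=optics.capture("wrist")
cv2.imwrite("pics/w6.png",im);pickle.dump(s,open("w6.pkl","wb"))
S=[pickle.load(open(f"w{i}.pkl","rb")) for i in(5,6)];I=[cv2.imread(f"pics/w{i}.png") for i in(5,6)];C=[cam("wrist",s) for s in S]
J={"red":(150,291),"dark":(269,158),"blue":(460,233)}
for n,p in J.items():
    X0=onz(C[0],*p,105);rs=[]
    for c,im in zip(C,I):
        u,v=proj(c,X0)[0];x0,y0=int(u)-45,int(v)-45;g=im[max(0,y0):y0+90,max(0,x0):x0+90].max(2)
        g=cv2.convertScaleAbs(cv2.medianBlur(g,3),alpha=2)
        k=cv2.HoughCircles(g,cv2.HOUGH_GRADIENT,1,5,param1=80,param2=8,minRadius=22,maxRadius=29)
        k=[] if k is None else sorted(k[0].tolist(),key=lambda q:np.hypot(q[0]+max(0,x0)-u,q[1]+max(0,y0)-v))[:3]
        print(n,"pred",(round(u),round(v)),[(round(a+max(0,x0),1),round(b+max(0,y0),1),round(r,1)) for a,b,r in k])
        a,b,_=k[0];rs.append(ray(c,a+max(0,x0),b+max(0,y0)))
    print("   tri",tri(rs).round(1),"z105:",[ (o+d*(105-o[2])/d[2]).round(1)[:2].tolist() for o,d in rs])
```

```text
red pred (150, 291) [(150.5, 287.5, 26.1), (146.5, 291.5, 25.4), (155.5, 291.5, 27.3)]
red pred (217, 294) [(218.5, 291.5, 25.1), (213.5, 296.5, 23.9), (213.5, 301.5, 28.4)]
   tri [502.8 275.6 111.9] z105: [[500.6, 278.5], [499.6, 277.5]]
dark pred (269, 158) [(270.5, 159.5, 27.3), (265.5, 157.5, 28.4), (272.5, 152.5, 23.9)]
dark pred (344, 158) [(345.5, 156.5, 28.4), (341.5, 159.5, 27.3), (345.5, 162.5, 28.4)]
   tri [610.  172.  103.9] z105: [[608.9, 171.8], [611.3, 172.1]]
blue pred (460, 233) [(458.5, 234.5, 28.4), (462.5, 231.5, 23.6), (465.5, 236.5, 27.2)]
blue pred (536, 234) [(532.5, 233.5, 28.4), (539.5, 232.5, 22.9), (535.5, 229.5, 28.4)]
   tri [547.4  14.8  96.7] z105: [[548.4, 17.5], [550.4, 19.3]]
```

Run:
```python
from h import *
import pickle
S=[pickle.load(open(f"w{i}.pkl","rb")) for i in(5,6)];I=[cv2.imread(f"pics/w{i}.png") for i in(5,6)];C=[cam("wrist",s) for s in S]
J={"red":(150,291),"dark":(269,158),"blue":(460,233)};rows=[]
t=np.linspace(0,2*np.pi,60)
for c,im in zip(C,I):
    r=[]
    for n,p in J.items():
        X0=onz(C[0],*p,105);u,v=proj(c,X0)[0].astype(int)
        k=cv2.resize(cv2.convertScaleAbs(im[v-45:v+45,u-45:u+45],alpha=2),(260,260),interpolation=cv2.INTER_CUBIC);s=260/90
        for z in (105,0):
            q=proj(c,np.c_[X0[0]+20.5*np.cos(t),X0[1]+20.5*np.sin(t),0*t+z]);q=((q-[u-45,v-45]+.5)*s).astype(int);
            for a in q: cv2.circle(k,tuple(int(b) for b in a),1,(0,255,0) if z else (255,255,0),-1)
        r.append(k);print(n,X0.round(1))
    rows.append(np.hstack(r))
cv2.imwrite("pics/j.png",np.vstack(rows))
```

```text
red [497.4 279.3 105. ]
dark [610.1 173.  105. ]
blue [549.7  16.4 105. ]
red [497.4 279.3 105. ]
dark [610.1 173.  105. ]
blue [549.7  16.4 105. ]
```

View pics/j.png

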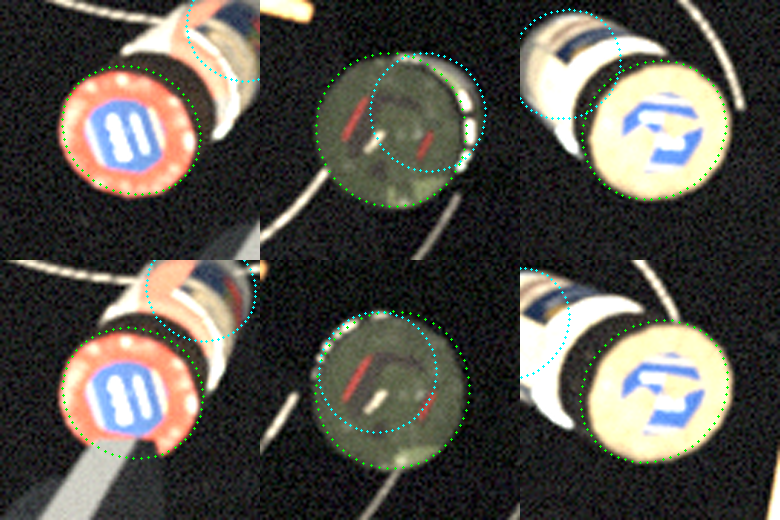

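The lid outlines at z=105 match in both views, so the jars are at red (497,279), dark (610,173) and blue (550,16). I'll grasp red with a 40° tilt.

```bash
cat >> h.py <<'E'
J={"red":(497.4,279.3),"dark":(610.1,173.),"blue":(550.5,16.)}
HH=92;B=14.
ex=np.array([.898,-.44,0]);ey=np.array([.44,.898,0]);ez=np.array([0,0,1.]);H=np.array([479.2,-298.4,48.])
def W(x,y,z,th=50):
    t=np.radians(th);return H+ex*(x*np.cos(t)-z*np.sin(t))+ey*y+ez*(x*np.sin(t)+z*np.cos(t))
def pick(n,back=0,up=0):
    x,y=J[n];R=pose(np.degrees(np.arctan2(y,x)),40);return np.array([x,y,HH+up])+R[:,2]*(B-back),R
def ins(xf,y,z=22):
    R=pose(-26.1,0);return W(xf+HH,y,z)+R[:,2]*B,R
E
python3 - <<'E'
from h import *
s=telemetry.sense();p,R=pick("red",70);q,_=pick("red")
print(s["eef_pos"],p,q);plan(s,[(p,R,8),(q,R,3)])
E
```

```text
[559.58888656 189.51191579 291.6933046 ] [466.01353867 261.67587726 134.89848881] [505.24661533 283.70603068  81.2753778 ]
[[-0.058, -0.045, 0.098], [0.014, 0.054, -0.039]]
[[-0.064, -0.047, 0.094], [0.014, 0.055, -0.039]]
[[-0.069, -0.049, 0.089], [0.015, 0.054, -0.039]]
[[-0.073, -0.051, 0.084], [0.014, 0.054, -0.039]]
[[-0.077, -0.054, 0.079], [0.014, 0.055, -0.039]]
[[-0.08, -0.057, 0.074], [0.014, 0.054, -0.039]]
[[-0.082, -0.061, 0.068], [0.014, 0.054, -0.039]]
[[-0.084, -0.064, 0.062], [0.015, 0.055, -0.039]]
-- end [466.  261.7 134.9]
[[0.0, 0.0, 0.117], [0.0, 0.0, 0.0]]
[[0.0, 0.0, 0.116], [0.0, 0.0, 0.0]]
[[0.0, 0.0, 0.117], [0.0, 0.0, 0.0]]
-- end [505.2 283.8  81.3]
```

Call:
servo_tool(
  deltas=[
    [[-0.058, -0.045, 0.098], [0.014, 0.054, -0.039], 0.8],
    [[-0.064, -0.047, 0.094], [0.014, 0.055, -0.039], 0.8],
    [[-0.069, -0.049, 0.089], [0.014, 0.054, -0.039], 0.8],
    [[-0.073, -0.051, 0.084], [0.014, 0.054, -0.039], 0.8],
    [[-0.077, -0.054, 0.079], [0.014, 0.055, -0.039], 0.8],
    [[-0.08, -0.057, 0.074], [0.014, 0.054, -0.039], 0.8],
    [[-0.082, -0.061, 0.068], [0.014, 0.054, -0.039], 0.8],
    [[-0.084, -0.064, 0.062], [0.015, 0.055, -0.039], 0.8],
  ],
)

```text
time_s: 9.3
eef_pos: [472.2, 260.2, 147.6]
ee_rot: [-0.087, 0.922, 0.223, 0.304]
force: [0.4, 0.2, 0.2]
grip_width: 0.797
grip_force: 0.0
```

Call:
servo_tool(
  deltas=[
    [[0, 0, 0], [0, 0, 0], 0.8],
    [[0, 0, 0], [0, 0, 0], 0.8],
  ],
)

```text
time_s: 9.5
eef_pos: [474.5, 260.8, 149.8]
ee_rot: [-0.088, 0.922, 0.222, 0.304]
force: [0.3, -0.8, -0.3]
grip_width: 0.801
grip_force: 0.0
```

Run:
```python
from h import *
s=telemetry.sense();q,R=pick("red")
print(s["eef_pos"],s["joints"].round(2),s["force"].round(1));plan(s,[(q,R,3)])
```

```text
[474.52111494 260.79957346 149.76885614] [0.19 0.19 2.05 0.61 0.34 0.77] [ 0.3 -0.8 -0.3]
[[-0.018, -0.007, 0.129], [0.0, 0.012, -0.009]]
[[-0.021, -0.007, 0.129], [-0.001, 0.011, -0.008]]
[[-0.022, -0.008, 0.129], [0.0, 0.012, -0.009]]
-- end [505.3 283.7  81.3]
```

```bash
python3 - <<'E'
t=open("h.py").read()
t=t.replace("R=pose(np.degrees(np.arctan2(y,x)),40)","R=pose(np.degrees(np.arctan2(y,x)-np.arcsin(115/np.hypot(x,y))),30)").replace("pose(-26.1,0)","pose(-26.1,-10)")
open("h.py","w").write(t)
E
python3 - <<'E'
from h import *
s=telemetry.sense();p,R=pick("red",70);q,_=pick("red")
print(p,q);plan(s,[(p,R,None),(p,R,1),(q,R,3)])
E
```

```text
[470.72322928 270.79412533 140.49742261] [504.06919268 281.42646867  79.87564435]
[[-0.012, -0.026, 0.021], [-0.037, -0.037, 0.041]]
[[-0.012, -0.026, 0.02], [-0.038, -0.037, 0.041]]
-- end [470.7 270.7 140.5]
[[0.0, 0.0, 0.0], [0.0, 0.0, 0.0]]
-- end [470.7 270.7 140.5]
[[0.0, 0.0, 0.117], [0.0, 0.0, 0.0]]
[[0.0, 0.0, 0.116], [0.0, 0.0, 0.0]]
[[0.0, 0.0, 0.117], [0.0, 0.0, 0.0]]
-- end [504.1 281.4  79.9]
```

Call:
servo_tool(
  deltas=[
    [[-0.012, -0.026, 0.021], [-0.037, -0.037, 0.041], 0.8],
    [[-0.012, -0.026, 0.02], [-0.038, -0.037, 0.041], 0.8],
    [[0, 0, 0], [0, 0, 0], 0.8],
    [[0, 0, 0], [0, 0, 0], 0.8],
  ],
)

```text
time_s: 9.9
eef_pos: [470.4, 268.1, 143.6]
ee_rot: [-0.067, 0.94, 0.188, 0.275]
force: [-0.1, 0.0, -0.2]
grip_width: 0.799
grip_force: 0.0
```

Run:
```python
from h import *
s=telemetry.sense();q,R=pick("red")
print(s["eef_pos"],s["joints"].round(2),s["force"].round(1));plan(s,[(q,R,4)])
```

```text
[470.36583876 268.09518255 143.5628483 ] [0.25 0.22 2.01 0.28 0.37 1.19] [-0.1  0.  -0.2]
[[-0.005, 0.003, 0.091], [-0.011, -0.008, 0.011]]
[[-0.004, 0.001, 0.092], [-0.011, -0.008, 0.011]]
[[-0.003, 0.0, 0.091], [-0.01, -0.007, 0.01]]
[[-0.002, -0.001, 0.092], [-0.011, -0.008, 0.011]]
-- end [504.  281.4  79.9]
```

Call:
servo_tool(
  deltas=[
    [[-0.005, 0.003, 0.091], [-0.011, -0.008, 0.011], 0.8],
    [[-0.004, 0.001, 0.092], [-0.011, -0.008, 0.011], 0.8],
    [[-0.003, 0, 0.091], [-0.01, -0.007, 0.01], 0.8],
    [[-0.002, -0.001, 0.092], [-0.011, -0.008, 0.011], 0.8],
    [[0, 0, 0], [0, 0, 0], 0.8],
    [[0, 0, 0], [0, 0, 0], 0.8],
  ],
)

```text
time_s: 10.5
eef_pos: [503.2, 281.1, 79.3]
ee_rot: [-0.04, 0.955, 0.148, 0.255]
force: [0.2, 0.5, 0.1]
grip_width: 0.8
grip_force: 0.0
```

Run:
```python
from h import *
s=telemetry.sense();q,R=pick("red")
print(s["eef_pos"],s["joints"].round(2),s["force"].round(1));plan(s,[(q,R,1)])
```

```text
[503.18352964 281.07183417  79.31995308] [0.31 0.41 1.92 0.01 0.29 1.56] [0.2 0.5 0.1]
[[0.006, 0.0, 0.0], [0.0, 0.001, 0.0]]
-- end [504.2 281.4  79.9]
```

Reached. Closing on the jar.

Call:
servo_tool(
  deltas=[
    [[0.005, 0, 0], [0, 0, 0], 0.3],
    [[0, 0, 0], [0, 0, 0], 0.3],
    [[0, 0, 0], [0, 0, 0], 0.3],
    [[0, 0, 0], [0, 0, 0], 0.3],
    [[0, 0, 0], [0, 0, 0], 0.3],
  ],
  squeeze=45,
)

```text
time_s: 11.0
eef_pos: [504.6, 281.9, 80.7]
ee_rot: [-0.04, 0.954, 0.148, 0.256]
force: [-1.9, -0.8, 6.9]
grip_width: 0.457
grip_force: 45.0
```

Run:
```python
from h import *
s=telemetry.sense()
p,R=pick("red",0,150);a,Ri=ins(125,-74.5);m=(p+a)/2;m[2]=250
plan(s,[(p,R,4),((m[0]+20,m[1],m[2]),pose(-15,5),None),(a,Ri,None)],dp=45)
```

```text
[[0.093, 0.0, -0.162], [0.0, 0.0, 0.0]]
[[0.093, 0.0, -0.161], [0.0, 0.0, 0.0]]
[[0.092, 0.001, -0.162], [0.0, -0.001, 0.0]]
[[0.093, 0.0, -0.162], [0.0, 0.0, 0.0]]
-- end [504.1 281.4 229.9]
[[-0.028, 0.217, -0.031], [-0.014, -0.034, 0.044]]
[[-0.014, 0.219, -0.025], [-0.014, -0.033, 0.043]]
[[-0.001, 0.22, -0.019], [-0.013, -0.034, 0.044]]
[[0.014, 0.22, -0.016], [-0.014, -0.034, 0.043]]
[[0.028, 0.218, -0.011], [-0.014, -0.034, 0.044]]
[[0.042, 0.217, -0.009], [-0.014, -0.033, 0.044]]
[[0.057, 0.213, -0.007], [-0.014, -0.034, 0.043]]
[[0.07, 0.209, -0.005], [-0.013, -0.034, 0.044]]
-- end [549.1 -68.3 250. ]
[[0.058, 0.21, 0.027], [0.001, -0.021, 0.015]]
[[0.063, 0.209, 0.025], [0.0, -0.02, 0.016]]
[[0.07, 0.208, 0.023], [0.001, -0.021, 0.015]]
[[0.075, 0.205, 0.02], [0.001, -0.021, 0.016]]
[[0.081, 0.204, 0.017], [0.0, -0.021, 0.015]]
[[0.086, 0.202, 0.014], [0.001, -0.02, 0.015]]
[[0.091, 0.199, 0.011], [0.0, -0.021, 0.016]]
[[0.096, 0.198, 0.008], [0.001, -0.021, 0.015]]
-- end [ 554.3 -418.2  214.7]
```

Call:
servo_tool(
  deltas=[
    [[0.046, 0, -0.081], [0, 0, 0], 0.3],
    [[0.093, 0, -0.162], [0, 0, 0], 0.3],
    [[0.093, 0, -0.162], [0, 0, 0], 0.3],
    [[0.093, 0, -0.162], [0, 0, 0], 0.3],
    [[0.046, 0, -0.081], [0, 0, 0], 0.3],
  ],
)

```text
time_s: 11.5
eef_pos: [504.0, 281.7, 232.4]
ee_rot: [-0.04, 0.954, 0.148, 0.257]
force: [-0.2, 0.4, -0.9]
grip_width: 0.459
grip_force: 45.8
```

Call:
servo_tool(
  deltas=[
    [[-0.028, 0.217, -0.031], [-0.014, -0.034, 0.044], 0.3],
    [[-0.014, 0.219, -0.025], [-0.014, -0.033, 0.043], 0.3],
    [[0, 0.22, -0.019], [-0.013, -0.034, 0.044], 0.3],
    [[0.014, 0.22, -0.016], [-0.014, -0.034, 0.043], 0.3],
    [[0.028, 0.218, -0.011], [-0.014, -0.034, 0.044], 0.3],
    [[0.042, 0.217, -0.009], [-0.014, -0.033, 0.044], 0.3],
    [[0.057, 0.213, -0.007], [-0.014, -0.034, 0.043], 0.3],
    [[0.07, 0.209, -0.005], [-0.013, -0.034, 0.044], 0.3],
  ],
)

```text
time_s: 12.3
eef_pos: [548.4, -69.9, 249.2]
ee_rot: [0.005, 0.99, -0.132, 0.042]
force: [0.2, -0.2, -0.1]
grip_width: 0.461
grip_force: 45.9
```

Run:
```python
from h import *
s=telemetry.sense()
print(s["eef_pos"],s["joints"].round(2),s["force"].round(1));a,Ri=ins(125,-74.5)
plan(s,[(a,Ri,8)],dp=45)
```

```text
[548.43880007 -69.8785676  249.22421736] [-0.34  0.32  1.45  0.01  1.29  1.49] [ 0.2 -0.2 -0.1]
[[0.059, 0.209, 0.027], [0.001, -0.02, 0.015]]
[[0.064, 0.208, 0.024], [0.0, -0.021, 0.015]]
[[0.07, 0.206, 0.022], [0.001, -0.02, 0.016]]
[[0.076, 0.204, 0.02], [0.001, -0.021, 0.015]]
[[0.081, 0.203, 0.016], [0.0, -0.02, 0.015]]
[[0.086, 0.2, 0.014], [0.001, -0.021, 0.015]]
[[0.092, 0.199, 0.011], [0.001, -0.02, 0.015]]
[[0.096, 0.196, 0.008], [0.0, -0.021, 0.015]]
-- end [ 554.4 -418.2  214.5]
```

Call:
servo_tool(
  deltas=[
    [[0.059, 0.209, 0.02], [0.001, -0.02, 0.015], 0.3],
    [[0.064, 0.208, 0.02], [0, -0.021, 0.015], 0.3],
    [[0.07, 0.206, 0.02], [0.001, -0.02, 0.016], 0.3],
    [[0.076, 0.204, 0.02], [0.001, -0.021, 0.015], 0.3],
    [[0.081, 0.203, 0.016], [0, -0.02, 0.015], 0.3],
    [[0.086, 0.2, 0.014], [0.001, -0.021, 0.015], 0.3],
    [[0.092, 0.199, 0.011], [0, -0.02, 0.015], 0.3],
    [[0.096, 0.196, 0.008], [0, -0.021, 0.015], 0.3],
  ],
)

```text
time_s: 13.1
eef_pos: [555.0, -418.0, 217.0]
ee_rot: [-0.019, 0.971, -0.224, -0.085]
force: [1.0, -0.7, 0.9]
grip_width: 0.463
grip_force: 45.9
```

Call:
servo_tool(
  deltas=[
    [[0, 0, 0], [0, 0, 0], 0.3],
    [[0, 0, 0], [0, 0, 0], 0.3],
  ],
)

```text
time_s: 13.3
eef_pos: [555.1, -417.0, 215.5]
ee_rot: [-0.019, 0.971, -0.224, -0.085]
force: [-0.2, 1.4, -0.9]
grip_width: 0.462
grip_force: 46.0
```

Run:
```python
from h import *
s=telemetry.sense()
for n in("scene","top"):
    im=optics.capture(n);cv2.imwrite(f"pics/c1{n}.png",im)
c=cam("scene");u=W(1,0,0)-W(0,0,0)
im=cv2.imread("pics/c1scene.png")
print(s["eef_pos"],s["joints"].round(2),s["force"].round(1));a,Ri=ins(125,-74.5)
f=s["eef_pos"]-q2R(s["ee_rot"])[:,2]*B-u*HH
print("foot",f,"tray xyz",[(f-H)@u,(f-H)@ey,(f-H)@np.cross(u,ey)])
t=np.linspace(0,2*np.pi,40);n=np.cross(u,ey)
for X in (f,f+u*105):
    for q in proj(c,[X+20.5*(np.cos(k)*ey+np.sin(k)*n) for k in t]): cv2.circle(im,tuple(int(v) for v in q.round()),0,(0,255,0),-1)
for X in (W(73,110,-3),W(73,-110,-3),W(-1.5,-110,-3),W(43.5,105,48),W(43.5,-105,48),W(120,53,-14),W(120,-53,-14)):
    q=proj(c,X)[0];cv2.circle(im,tuple(int(v) for v in q.round()),0,(0,0,255),-1)
cv2.imwrite("pics/c1z.png",cv2.resize(im[180:380,300:500],None,fx=3,fy=3,interpolation=cv2.INTER_NEAREST))
plan(s,[(a,Ri,1),(ins(75,-74.5)[0],Ri,3),(ins(10,-74.5)[0],Ri,6)])
```

```text
[ 555.14390151 -416.98419503  215.45587369] [-0.79  0.85  0.68 -0.06  1.77  1.23] [-0.2  1.4 -0.9]
foot [ 504.22363971 -392.02465866  158.76761472] tray xyz [np.float64(125.77668200467119), np.float64(-73.06454200262765), np.float64(22.429289620354588)]
[[0.0, 0.007, 0.004], [0.0, 0.0, 0.002]]
-- end [ 554.4 -418.2  214.7]
[[-0.042, 0.0, 0.072], [0.0, 0.0, 0.0]]
[[-0.041, 0.0, 0.073], [0.0, 0.0, 0.0]]
[[-0.042, 0.0, 0.072], [0.0, 0.0, 0.0]]
-- end [ 525.5 -404.1  176.3]
[[-0.027, 0.0, 0.047], [0.0, 0.0, 0.0]]
[[-0.027, 0.0, 0.047], [0.0, 0.0, 0.0]]
[[-0.027, 0.0, 0.047], [0.0, 0.0, 0.0]]
[[-0.027, 0.0, 0.047], [0.0, 0.0, 0.0]]
[[-0.028, 0.0, 0.046], [0.0, 0.0, 0.0]]
[[-0.027, 0.0, 0.047], [0.0, 0.0, 0.0]]
-- end [ 487.9 -385.7  126.6]
```

View pics/c1z.png

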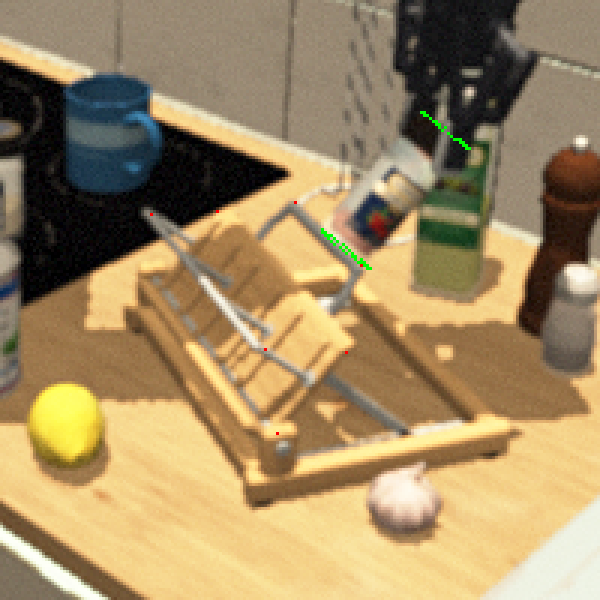

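The scene crop confirms the model. Bar ends (295,203) and (360,267), keeper ends (150,213) and (265,350), and the jar foot at (345,248) all match, so the tray is at full slope. Inserting now.

Call:
servo_tool(
  deltas=[
    [[0, 0.007, 0.004], [0, 0, 0.002], 0.3],
    [[-0.042, 0, 0.072], [0, 0, 0], 0.3],
    [[-0.041, 0, 0.073], [0, 0, 0], 0.3],
    [[-0.042, 0, 0.072], [0, 0, 0], 0.3],
    [[-0.027, 0, 0.047], [0, 0, 0], 0.3],
    [[0, 0, 0], [0, 0, 0], 0.3],
  ],
)

```text
time_s: 14.0
eef_pos: [519.1, -399.3, 169.7]
ee_rot: [-0.019, 0.971, -0.224, -0.085]
force: [0.0, 0.5, -0.4]
grip_width: 0.46
grip_force: 46.0
```

Call:
servo_tool(
  deltas=[
    [[-0.027, 0, 0.047], [0, 0, 0], 0.3],
    [[-0.027, 0, 0.047], [0, 0, 0], 0.3],
    [[-0.027, 0, 0.047], [0, 0, 0], 0.3],
    [[0, 0, 0], [0, 0, 0], 0.3],
  ],
)

```text
time_s: 14.4
eef_pos: [500.8, -390.9, 144.8]
ee_rot: [-0.019, 0.971, -0.225, -0.084]
force: [0.2, -0.1, -2.0]
grip_width: 0.459
grip_force: 46.0
```

Call:
servo_tool(
  deltas=[
    [[-0.027, 0, 0.047], [0, 0, 0], 0.3],
    [[-0.028, 0, 0.047], [0, 0, 0], 0.3],
    [[0, 0, 0], [0, 0, 0], 0.3],
    [[0.009, 0, 0.005], [0, 0, 0], 0.3],
    [[0, 0, 0], [0, 0, 0], 0.3],
  ],
)

```text
time_s: 14.9
eef_pos: [490.5, -386.5, 127.4]
ee_rot: [-0.018, 0.971, -0.225, -0.083]
force: [0.4, -0.1, -1.0]
grip_width: 0.464
grip_force: 46.0
```

Call:
servo_tool(
  deltas=[
    [[0.009, 0, 0.005], [0, 0, 0], 0.3],
    [[0, 0, 0], [0, 0, 0], 0.3],
  ],
)

```text
time_s: 15.1
eef_pos: [491.5, -386.9, 125.4]
ee_rot: [-0.018, 0.971, -0.225, -0.084]
force: [-1.1, -0.6, -1.0]
grip_width: 0.456
grip_force: 46.0
```

```bash
cat >> h.py <<'E'
def foot(s):
    u=W(1,0,0)-W(0,0,0);f=s["eef_pos"]-q2R(s["ee_rot"])[:,2]*B-u*HH
    return np.round([(f-H)@u,(f-H)@ey,(f-H)@np.cross(u,ey)],1)
E
python3 -c "
from h import *
s=telemetry.sense();print(foot(s),s['force'])"
```

```text
[ 11.5 -74.   18.4] [-1.10103932 -0.58124665 -0.9733472 ]
```

Call:
servo_tool(
  deltas=[
    [[0, 0, 0], [0, 0, 0], 0.6],
    [[0, 0, 0], [0, 0, 0], 0.6],
    [[0, 0, 0], [0, 0, 0], 0.6],
    [[0, 0, 0], [0, 0, 0], 0.6],
  ],
)

```text
time_s: 15.5
eef_pos: [491.2, -386.8, 125.5]
ee_rot: [-0.018, 0.971, -0.225, -0.084]
force: [-0.1, 0.7, 0.0]
grip_width: 0.607
grip_force: 0.0
```

Call:
servo_tool(
  deltas=[
    [[0, 0, -0.1], [0, 0, 0], 0.6],
    [[0, 0, -0.2], [0, 0, 0], 0.6],
    [[0, 0, -0.2], [0, 0, 0], 0.6],
    [[0, 0, -0.2], [0, 0, 0], 0.6],
  ],
)

```text
time_s: 15.9
eef_pos: [512.9, -397.0, 265.1]
ee_rot: [-0.018, 0.971, -0.225, -0.084]
force: [0.6, -1.2, -0.3]
grip_width: 0.603
grip_force: 0.0
```

```bash
cat > chk.py <<'E'
from h import *
import sys
# compare scene before/after: where does lid end up? use difference mask in scene and top
u=W(1,0,0)-W(0,0,0);n=np.cross(u,ey);t=np.linspace(0,2*np.pi,24)
im=optics.capture("scene");cv2.imwrite("pics/chk%s.png"%sys.argv[1],im);tp=optics.capture("top");cv2.imwrite("pics/chkt%s.png"%sys.argv[1],tp)
for nm,I,ref in (("scene",im,"pics/c1scene.png"),("top",tp,"pics/top_up.png")):
    c=cam(nm)
    for y in (-74.5,-.5,73.5):
        L=[proj(c,W(x,y,17.5))[0] for x in range(60,121,3)]
        g=cv2.cvtColor(cv2.GaussianBlur(I,(3,3),0),cv2.COLOR_BGR2GRAY)
        print(nm,y,[int(g[int(round(b)),int(round(a))]) for a,b in L], "end of home jar idx ~",(105-61.5)//3)
E
python3 chk.py 1
python3 - <<'E'
from h import *
s=telemetry.sense();p,R=pick("dark",80);print(s["eef_pos"],s["force"])
plan(s,[((560,-150,270),pose(-10,0),8),(p,R,8)],dp=45)
E
```

```text
scene -74.5 [177, 236, 234, 233, 233, 220, 154, 61, 33, 34, 33, 35, 45, 68, 113, 179, 220, 234, 231, 182, 134] end of home jar idx ~ 14.0
scene -0.5 [114, 111, 109, 116, 125, 135, 138, 146, 184, 209, 213, 211, 210, 211, 214, 215, 215, 215, 199, 147, 125] end of home jar idx ~ 14.0
scene 73.5 [168, 169, 184, 187, 206, 222, 222, 195, 166, 125, 79, 41, 12, 8, 5, 7, 7, 9, 7, 6, 7] end of home jar idx ~ 14.0
top -74.5 [163, 163, 163, 164, 164, 163, 163, 164, 162, 162, 162, 162, 160, 161, 161, 161, 158, 157, 157, 154, 153] end of home jar idx ~ 14.0
top -0.5 [121, 122, 122, 121, 123, 126, 128, 128, 130, 131, 136, 143, 144, 138, 129, 125, 120, 111, 108, 102, 105] end of home jar idx ~ 14.0
top 73.5 [125, 126, 126, 127, 127, 129, 131, 132, 134, 137, 140, 150, 155, 158, 139, 130, 128, 126, 126, 126, 127] end of home jar idx ~ 14.0
[ 514.17467221 -398.10068596  269.15507514] [ 0.61266542  0.00513567 -0.15934293]
[[-0.042, -0.152, 0.005], [-0.001, 0.013, -0.022]]
[[-0.037, -0.153, 0.005], [-0.002, 0.013, -0.023]]
[[-0.031, -0.155, 0.003], [-0.001, 0.013, -0.022]]
[[-0.027, -0.155, 0.003], [-0.001, 0.013, -0.022]]
[[-0.02, -0.156, 0.001], [-0.002, 0.013, -0.023]]
[[-0.015, -0.157, 0.001], [-0.001, 0.012, -0.022]]
[[-0.01, -0.158, 0.0], [-0.001, 0.013, -0.022]]
[[-0.004, -0.157, 0.0], [-0.002, 0.013, -0.022]]
-- end [ 560.1 -150.1  270.1]
[[-0.024, -0.199, 0.076], [0.006, 0.041, -0.021]]
[[-0.023, -0.199, 0.075], [0.005, 0.042, -0.021]]
[[-0.021, -0.199, 0.076], [0.006, 0.041, -0.021]]
[[-0.019, -0.199, 0.077], [0.005, 0.042, -0.021]]
[[-0.018, -0.199, 0.077], [0.006, 0.041, -0.021]]
[[-0.016, -0.198, 0.078], [0.006, 0.042, -0.021]]
[[-0.015, -0.199, 0.078], [0.005, 0.041, -0.02]]
[[-0.014, -0.199, 0.079], [0.006, 0.042, -0.021]]
-- end [577.2 170.  149.2]
```

Scene profile: red's lid ends at x≈102 on the lane, where a jar that is home should end (103.5). It is home and released. Dark jar next.

Call:
servo_tool(
  deltas=[
    [[-0.042, -0.152, 0.005], [0, 0.013, -0.022], 0.6],
    [[-0.037, -0.153, 0.005], [-0.002, 0.013, -0.023], 0.6],
    [[-0.031, -0.155, 0.003], [-0.001, 0.013, -0.022], 0.8],
    [[-0.027, -0.155, 0.003], [-0.001, 0.013, -0.022], 0.8],
    [[-0.02, -0.156, 0], [-0.002, 0.013, -0.023], 0.8],
    [[-0.015, -0.157, 0], [-0.001, 0.012, -0.022], 0.8],
    [[-0.01, -0.158, 0], [-0.001, 0.013, -0.022], 0.8],
    [[-0.004, -0.157, 0], [-0.002, 0.013, -0.022], 0.8],
  ],
)

```text
time_s: 16.8
eef_pos: [558.8, -147.8, 266.1]
ee_rot: [-0.004, 0.996, -0.087, -0.004]
force: [0.5, 1.0, 0.2]
grip_width: 0.803
grip_force: 0.0
```

Call:
servo_tool(
  deltas=[
    [[-0.024, -0.199, 0.076], [0.006, 0.041, -0.021], 0.8],
    [[-0.023, -0.199, 0.075], [0.005, 0.042, -0.021], 0.8],
    [[-0.021, -0.199, 0.076], [0.006, 0.041, -0.021], 0.8],
    [[-0.019, -0.199, 0.077], [0.005, 0.042, -0.021], 0.8],
    [[-0.018, -0.199, 0.077], [0.006, 0.041, -0.021], 0.8],
    [[-0.016, -0.198, 0.078], [0.006, 0.042, -0.021], 0.8],
    [[-0.015, -0.199, 0.078], [0.005, 0.041, -0.02], 0.8],
    [[-0.014, -0.199, 0.079], [0.006, 0.042, -0.021], 0.8],
  ],
)

```text
time_s: 17.6
eef_pos: [574.9, 173.7, 147.9]
ee_rot: [-0.017, 0.965, 0.044, 0.257]
force: [0.4, -1.2, -0.9]
grip_width: 0.804
grip_force: 0.0
```

Call:
servo_tool(
  deltas=[
    [[0, 0, 0], [0, 0, 0], 0.8],
    [[0, 0, 0], [0, 0, 0], 0.8],
  ],
)

```text
time_s: 17.8
eef_pos: [574.9, 172.5, 147.9]
ee_rot: [-0.017, 0.966, 0.044, 0.255]
force: [-0.1, 1.0, 0.6]
grip_width: 0.801
grip_force: 0.0
```

Run:
```python
from h import *
s=telemetry.sense();q,R=pick("dark")
print(s["eef_pos"],s["joints"].round(2),s["force"].round(1));plan(s,[(q,R,4)])
```

```text
[574.89983178 172.50088278 147.86417599] [0.09 0.34 1.79 0.02 0.49 1.56] [-0.1  1.   0.6]
[[0.004, 0.004, 0.1], [-0.001, 0.001, -0.001]]
[[0.003, 0.005, 0.1], [-0.002, 0.001, 0.0]]
[[0.004, 0.003, 0.1], [-0.001, 0.001, -0.001]]
[[0.003, 0.004, 0.099], [-0.001, 0.001, -0.001]]
-- end [617.  173.7  80. ]
```

Call:
servo_tool(
  deltas=[
    [[0.004, 0.004, 0.1], [-0.001, 0.001, -0.001], 0.8],
    [[0.003, 0.004, 0.1], [-0.001, 0.001, 0], 0.8],
    [[0.004, 0.004, 0.1], [-0.001, 0.001, -0.001], 0.8],
    [[0.003, 0.004, 0.1], [-0.001, 0.001, -0.001], 0.8],
    [[0, 0, 0], [0, 0, 0], 0.8],
    [[0, 0, 0], [0, 0, 0], 0.8],
  ],
)

```text
time_s: 18.4
eef_pos: [618.1, 172.2, 81.0]
ee_rot: [-0.013, 0.965, 0.044, 0.259]
force: [0.3, -0.2, 1.3]
grip_width: 0.797
grip_force: 0.0
```

Call:
servo_tool(
  deltas=[
    [[0, 0, 0], [0, 0, 0], 0.3],
    [[0, 0, 0], [0, 0, 0], 0.3],
    [[0, 0, 0], [0, 0, 0], 0.3],
    [[0, 0, 0], [0, 0, 0], 0.3],
    [[0, 0, 0], [0, 0, 0], 0.3],
  ],
)

```text
time_s: 18.9
eef_pos: [618.4, 173.3, 81.7]
ee_rot: [-0.013, 0.964, 0.045, 0.26]
force: [-1.5, -0.8, 6.4]
grip_width: 0.456
grip_force: 45.2
```

Run:
```python
from h import *
s=telemetry.sense();q,R=pick("dark");print(s["eef_pos"]-q)
p=s["eef_pos"]+[0,0,160];Rc=q2R(s["ee_rot"])
a,Ri=ins(125,-.5)
plan(s,[(p,Rc,5),((580,-80,250),pose(-15,5),7),(a,Ri,6)],dp=45)
```

```text
[ 1.35242624 -0.33892789  1.87045123]
[[0.081, 0.0, -0.138], [0.0, 0.0, 0.0]]
[[0.08, -0.001, -0.139], [0.0, 0.0, 0.0]]
[[0.081, 0.0, -0.138], [0.0, 0.0, 0.0]]
[[0.08, 0.0, -0.138], [0.0, 0.0, 0.0]]
[[0.081, -0.001, -0.138], [0.0, 0.0, 0.0]]
-- end [618.5 173.4 241.7]
[[-0.035, 0.178, -0.028], [-0.01, -0.04, 0.031]]
[[-0.028, 0.179, -0.023], [-0.01, -0.039, 0.031]]
[[-0.021, 0.181, -0.018], [-0.01, -0.04, 0.031]]
[[-0.013, 0.182, -0.015], [-0.01, -0.039, 0.031]]
[[-0.004, 0.183, -0.011], [-0.01, -0.04, 0.031]]
[[0.003, 0.183, -0.009], [-0.01, -0.039, 0.031]]
[[0.012, 0.183, -0.006], [-0.01, -0.04, 0.031]]
-- end [579.9 -80.  250.1]
[[0.061, 0.217, 0.035], [0.001, -0.028, 0.021]]
[[0.07, 0.215, 0.032], [0.001, -0.027, 0.02]]
[[0.078, 0.213, 0.028], [0.001, -0.028, 0.021]]
[[0.086, 0.21, 0.024], [0.001, -0.028, 0.021]]
[[0.094, 0.208, 0.02], [0.0, -0.027, 0.02]]
[[0.101, 0.204, 0.016], [0.001, -0.028, 0.021]]
-- end [ 586.9 -351.7  214.7]
```

Call:
servo_tool(
  deltas=[
    [[0.04, 0, -0.069], [0, 0, 0], 0.3],
    [[0.081, 0, -0.138], [0, 0, 0], 0.3],
    [[0.081, 0, -0.138], [0, 0, 0], 0.3],
    [[0.081, 0, -0.138], [0, 0, 0], 0.3],
    [[0.081, 0, -0.138], [0, 0, 0], 0.3],
    [[0.04, 0, -0.069], [0, 0, 0], 0.3],
  ],
)

```text
time_s: 19.5
eef_pos: [618.9, 173.1, 243.5]
ee_rot: [-0.013, 0.964, 0.045, 0.261]
force: [0.0, 0.4, -1.3]
grip_width: 0.459
grip_force: 45.7
```

Call:
servo_tool(
  deltas=[
    [[-0.035, 0.178, -0.028], [-0.01, -0.04, 0.031], 0.3],
    [[-0.028, 0.179, -0.023], [-0.01, -0.039, 0.031], 0.3],
    [[-0.021, 0.181, -0.018], [-0.01, -0.04, 0.031], 0.3],
    [[-0.013, 0.182, -0.015], [-0.01, -0.039, 0.031], 0.3],
    [[-0.004, 0.183, -0.011], [-0.01, -0.04, 0.031], 0.3],
    [[0.003, 0.183, -0.009], [-0.01, -0.039, 0.031], 0.3],
    [[0.012, 0.183, -0.006], [-0.01, -0.04, 0.031], 0.3],
  ],
)

```text
time_s: 20.2
eef_pos: [579.3, -81.7, 248.9]
ee_rot: [0.006, 0.991, -0.131, 0.041]
force: [0.3, 1.2, -0.9]
grip_width: 0.461
grip_force: 45.8
```

Call:
servo_tool(
  deltas=[
    [[0.061, 0.217, 0.025], [0.001, -0.028, 0.021], 0.3],
    [[0.07, 0.215, 0.025], [0.001, -0.027, 0.02], 0.3],
    [[0.078, 0.213, 0.025], [0.001, -0.028, 0.021], 0.3],
    [[0.086, 0.21, 0.022], [0.001, -0.028, 0.021], 0.3],
    [[0.094, 0.208, 0.02], [0, -0.027, 0.02], 0.3],
    [[0.101, 0.204, 0.016], [0.001, -0.028, 0.021], 0.3],
    [[0, 0, 0], [0, 0, 0], 0.3],
    [[0, 0, 0], [0, 0, 0], 0.3],
  ],
)

```text
time_s: 21.0
eef_pos: [586.3, -352.7, 216.1]
ee_rot: [-0.02, 0.97, -0.226, -0.087]
force: [-0.3, 0.6, -0.2]
grip_width: 0.462
grip_force: 45.9
```

Run:
```python
from h import *
s=telemetry.sense();y=-.5
print(foot(s),s["joints"].round(2),s["force"].round(1));Ri=ins(0,0)[1]
plan(s,[(ins(105,y)[0],Ri,2),(ins(75,y)[0],Ri,2),(ins(10,y)[0],Ri,6)])
```

```text
[126.1  -1.6  23. ] [-0.7   0.82  0.73 -0.04  1.76  1.33] [-0.3  0.6 -0.2]
[[-0.024, -0.003, 0.047], [0.0, 0.001, 0.0]]
[[-0.024, -0.003, 0.047], [0.0, 0.002, -0.001]]
-- end [ 575.4 -346.   199.3]
[[-0.037, 0.0, 0.065], [0.0, 0.0, 0.0]]
[[-0.038, 0.0, 0.065], [0.0, 0.0, 0.0]]
-- end [ 558.1 -337.5  176.3]
[[-0.027, 0.0, 0.047], [0.0, 0.0, 0.0]]
[[-0.027, 0.0, 0.047], [0.0, 0.0, 0.0]]
[[-0.027, 0.0, 0.047], [0.0, 0.0, 0.0]]
[[-0.027, 0.0, 0.047], [0.0, 0.0, 0.0]]
[[-0.027, 0.0, 0.046], [0.0, 0.0, 0.0]]
[[-0.027, 0.0, 0.047], [0.0, 0.0, 0.0]]
-- end [ 520.7 -319.2  126.5]
```

Call:
servo_tool(
  deltas=[
    [[-0.024, -0.003, 0.047], [0, 0.001, 0], 0.3],
    [[-0.024, -0.003, 0.047], [0, 0.001, 0], 0.3],
    [[-0.037, 0, 0.065], [0, 0, 0], 0.3],
    [[-0.038, 0, 0.065], [0, 0, 0], 0.3],
    [[-0.027, 0, 0.047], [0, 0, 0], 0.3],
    [[-0.027, 0, 0.047], [0, 0, 0], 0.3],
  ],
)

```text
time_s: 21.6
eef_pos: [545.9, -329.0, 162.3]
ee_rot: [-0.019, 0.971, -0.224, -0.084]
force: [0.9, -0.5, -1.4]
grip_width: 0.463
grip_force: 45.9
```

Call:
servo_tool(
  deltas=[
    [[-0.027, 0, 0.047], [0, 0, 0], 0.3],
    [[-0.027, 0, 0.047], [0, 0, 0], 0.3],
    [[-0.027, 0, 0.047], [0, 0, 0], 0.3],
    [[0, 0, 0], [0, 0, 0], 0.3],
  ],
)

```text
time_s: 22.0
eef_pos: [526.8, -319.9, 136.6]
ee_rot: [-0.019, 0.971, -0.224, -0.085]
force: [-0.2, -0.1, -1.1]
grip_width: 0.457
grip_force: 45.9
```

Call:
servo_tool(
  deltas=[
    [[-0.027, 0, 0.047], [0, 0, 0], 0.3],
    [[0.009, 0, 0.005], [0, 0, 0], 0.3],
    [[0.009, 0, 0.005], [0, 0, 0], 0.3],
    [[0, 0, 0], [0, 0, 0], 0.3],
    [[0, 0, 0], [0, 0, 0], 0.3],
  ],
)

```text
time_s: 22.5
eef_pos: [524.2, -320.2, 125.6]
ee_rot: [-0.019, 0.971, -0.225, -0.084]
force: [-0.2, 0.3, -0.8]
grip_width: 0.46
grip_force: 45.9
```

```bash
python3 -c "
from h import *
s=telemetry.sense();print(foot(s),s['force'])"
```

```text
[11.7  0.2 18.6] [-0.21637315  0.3398995  -0.75582313]
```

Call:
servo_tool(
  deltas=[
    [[0, 0, 0], [0, 0, 0], 0.6],
    [[0, 0, 0], [0, 0, 0], 0.6],
    [[0, 0, 0], [0, 0, 0], 0.6],
    [[0, 0, 0], [0, 0, 0], 0.6],
  ],
)

```text
time_s: 22.9
eef_pos: [523.8, -320.2, 125.4]
ee_rot: [-0.019, 0.97, -0.225, -0.085]
force: [0.8, -0.5, 0.7]
grip_width: 0.598
grip_force: 0.0
```

Call:
servo_tool(
  deltas=[
    [[0, 0, -0.1], [0, 0, 0], 0.6],
    [[0, 0, -0.2], [0, 0, 0], 0.6],
    [[0, 0, -0.2], [0, 0, 0], 0.6],
    [[0, 0, -0.2], [0, 0, 0], 0.6],
  ],
)

```text
time_s: 23.3
eef_pos: [545.6, -330.5, 265.0]
ee_rot: [-0.019, 0.97, -0.225, -0.085]
force: [0.5, 0.1, -0.2]
grip_width: 0.603
grip_force: 0.0
```

```bash
python3 chk.py 2
python3 - <<'E'
from h import *
s=telemetry.sense();p,R=pick("blue",80);print(s["eef_pos"],s["force"])
plan(s,[((545,-160,260),pose(-18,10),5),(p,R,5)],dp=45)
E
```

```text
scene -74.5 [182, 236, 233, 233, 232, 218, 148, 56, 31, 32, 32, 35, 44, 65, 92, 121, 141, 151, 154, 155, 225] end of home jar idx ~ 14.0
scene -0.5 [183, 235, 234, 234, 232, 224, 181, 83, 30, 35, 36, 30, 28, 48, 130, 203, 213, 213, 197, 146, 125] end of home jar idx ~ 14.0
scene 73.5 [115, 118, 128, 127, 133, 138, 136, 122, 115, 109, 78, 42, 12, 7, 6, 6, 6, 5, 3, 3, 6] end of home jar idx ~ 14.0
top -74.5 [211, 211, 211, 210, 210, 210, 210, 210, 210, 210, 210, 210, 210, 210, 210, 210, 210, 210, 209, 210, 210] end of home jar idx ~ 14.0
top -0.5 [194, 194, 193, 193, 193, 193, 193, 192, 193, 192, 192, 192, 191, 192, 192, 191, 191, 192, 191, 191, 192] end of home jar idx ~ 14.0
top 73.5 [126, 126, 126, 127, 128, 129, 130, 131, 135, 135, 137, 138, 138, 135, 131, 129, 129, 128, 127, 127, 128] end of home jar idx ~ 14.0
[ 546.98259164 -331.60411792  268.89470518] [ 0.21564172 -0.01522531 -0.12134799]
[[-0.075, -0.153, 0.021], [0.001, 0.043, -0.018]]
[[-0.072, -0.156, 0.016], [0.0, 0.043, -0.018]]
[[-0.068, -0.157, 0.011], [0.001, 0.043, -0.018]]
[[-0.064, -0.159, 0.007], [0.001, 0.043, -0.018]]
[[-0.061, -0.161, 0.003], [0.0, 0.043, -0.018]]
-- end [ 544.9 -160.   260. ]
[[-0.1, -0.165, 0.095], [0.006, 0.044, -0.016]]
[[-0.102, -0.166, 0.09], [0.006, 0.045, -0.016]]
[[-0.104, -0.168, 0.083], [0.006, 0.044, -0.016]]
[[-0.105, -0.17, 0.079], [0.005, 0.045, -0.016]]
[[-0.107, -0.172, 0.072], [0.006, 0.044, -0.016]]
-- end [518.   21.9 149.1]
```

Red and dark both give the same home profile, with lid ends at x≈101–102. Blue jar next.

Call:
servo_tool(
  deltas=[
    [[-0.075, -0.153, 0.021], [0.001, 0.043, -0.018], 0.6],
    [[-0.072, -0.156, 0.016], [0, 0.043, -0.018], 0.6],
    [[-0.068, -0.157, 0.011], [0.001, 0.043, -0.018], 0.8],
    [[-0.064, -0.159, 0.007], [0.001, 0.043, -0.018], 0.8],
    [[-0.061, -0.161, 0.003], [0, 0.043, -0.018], 0.8],
  ],
)

```text
time_s: 23.9
eef_pos: [543.0, -157.5, 255.1]
ee_rot: [0.011, 0.984, -0.156, 0.083]
force: [1.0, 0.3, 0.4]
grip_width: 0.803
grip_force: 0.0
```

Call:
servo_tool(
  deltas=[
    [[-0.1, -0.165, 0.095], [0.006, 0.044, -0.016], 0.8],
    [[-0.102, -0.166, 0.09], [0.006, 0.045, -0.016], 0.8],
    [[-0.104, -0.168, 0.083], [0.006, 0.044, -0.016], 0.8],
    [[-0.105, -0.17, 0.079], [0.005, 0.045, -0.016], 0.8],
    [[-0.107, -0.172, 0.072], [0.006, 0.044, -0.016], 0.8],
    [[0, 0, 0], [0, 0, 0], 0.8],
    [[0, 0, 0], [0, 0, 0], 0.8],
  ],
)

```text
time_s: 24.6
eef_pos: [515.4, 24.3, 145.6]
ee_rot: [0.021, 0.963, -0.088, 0.253]
force: [0.1, -0.5, 1.3]
grip_width: 0.801
grip_force: 0.0
```

Run:
```python
from h import *
s=telemetry.sense();q,R=pick("blue")
print(s["eef_pos"],s["joints"].round(2),s["force"].round(1));plan(s,[(q,R,4)])
```

```text
[515.40612685  24.31943356 145.60319644] [-0.18  0.18  2.02  0.01  0.43  1.56] [ 0.1 -0.5  1.3]
[[0.006, 0.003, 0.098], [-0.001, 0.002, 0.0]]
[[0.007, 0.002, 0.098], [0.0, 0.001, -0.001]]
[[0.006, 0.003, 0.098], [-0.001, 0.002, 0.0]]
[[0.005, 0.002, 0.098], [-0.001, 0.001, 0.0]]
-- end [557.4  14.8  79.8]
```

Call:
servo_tool(
  deltas=[
    [[0.006, 0.003, 0.098], [0, 0.002, 0], 0.8],
    [[0.006, 0.003, 0.098], [-0.001, 0.001, -0.001], 0.8],
    [[0.006, 0.002, 0.098], [-0.001, 0.002, 0], 0.8],
    [[0.006, 0.002, 0.098], [-0.001, 0.001, 0], 0.8],
    [[0, 0, 0], [0, 0, 0], 0.8],
    [[0, 0, 0], [0, 0, 0], 0.8],
  ],
)

```text
time_s: 25.2
eef_pos: [558.2, 13.4, 80.8]
ee_rot: [0.024, 0.962, -0.089, 0.258]
force: [0.6, -0.3, 1.0]
grip_width: 0.802
grip_force: 0.0
```

Call:
servo_tool(
  deltas=[
    [[0, 0, 0], [0, 0, 0], 0.3],
    [[0, 0, 0], [0, 0, 0], 0.3],
    [[0, 0, 0], [0, 0, 0], 0.3],
    [[0, 0, 0], [0, 0, 0], 0.3],
    [[0, 0, 0], [0, 0, 0], 0.3],
  ],
)

```text
time_s: 25.7
eef_pos: [558.4, 14.0, 81.5]
ee_rot: [0.024, 0.961, -0.088, 0.259]
force: [-2.7, -1.6, 6.3]
grip_width: 0.458
grip_force: 45.3
```

Run:
```python
from h import *
s=telemetry.sense();q,R=pick("blue");print(s["eef_pos"]-q)
p=s["eef_pos"]+[0,0,160];Rc=q2R(s["ee_rot"])
a,Ri=ins(125,73.5)
plan(s,[(p,Rc,5),(a+[0,0,10],Ri,8)],dp=45)
```

```text
[ 1.0006133  -0.76330081  1.60198611]
[[0.08, 0.0, -0.138], [0.0, 0.0, 0.0]]
[[0.081, 0.0, -0.139], [0.0, 0.0, 0.0]]
[[0.08, 0.0, -0.138], [0.0, 0.0, 0.0]]
[[0.081, 0.0, -0.138], [0.0, 0.0, 0.0]]
[[0.08, 0.0, -0.139], [0.0, 0.0, 0.0]]
-- end [558.3  14.  241.5]
[[0.057, 0.177, 0.045], [-0.004, -0.055, 0.022]]
[[0.066, 0.175, 0.041], [-0.004, -0.056, 0.022]]
[[0.076, 0.171, 0.036], [-0.004, -0.055, 0.021]]
[[0.084, 0.17, 0.03], [-0.003, -0.056, 0.022]]
[[0.092, 0.165, 0.023], [-0.004, -0.055, 0.022]]
[[0.1, 0.163, 0.016], [-0.004, -0.056, 0.022]]
[[0.106, 0.159, 0.007], [-0.004, -0.055, 0.022]]
[[0.112, 0.155, 0.0], [-0.004, -0.056, 0.021]]
-- end [ 619.4 -285.3  224.5]
```

Call:
servo_tool(
  deltas=[
    [[0.04, 0, -0.069], [0, 0, 0], 0.3],
    [[0.081, 0, -0.138], [0, 0, 0], 0.3],
    [[0.081, 0, -0.138], [0, 0, 0], 0.3],
    [[0.081, 0, -0.138], [0, 0, 0], 0.3],
    [[0.081, 0, -0.138], [0, 0, 0], 0.3],
    [[0.04, 0, -0.069], [0, 0, 0], 0.3],
  ],
)

```text
time_s: 26.3
eef_pos: [559.0, 14.1, 243.3]
ee_rot: [0.024, 0.961, -0.088, 0.26]
force: [-0.4, -0.1, -1.2]
grip_width: 0.458
grip_force: 45.7
```

Call:
servo_tool(
  deltas=[
    [[0.057, 0.177, 0.045], [-0.004, -0.055, 0.022], 0.3],
    [[0.066, 0.175, 0.041], [-0.004, -0.056, 0.022], 0.3],
    [[0.076, 0.171, 0.036], [-0.004, -0.055, 0.021], 0.3],
    [[0.084, 0.17, 0.03], [-0.003, -0.056, 0.022], 0.3],
    [[0.092, 0.165, 0.023], [-0.004, -0.055, 0.022], 0.3],
    [[0.1, 0.163, 0.016], [-0.004, -0.056, 0.022], 0.3],
    [[0.106, 0.159, 0.007], [-0.004, -0.055, 0.022], 0.3],
    [[0.112, 0.155, 0], [-0.004, -0.056, 0.021], 0.3],
  ],
)

```text
time_s: 27.1
eef_pos: [619.4, -286.4, 223.2]
ee_rot: [-0.02, 0.97, -0.225, -0.088]
force: [1.3, -0.3, -0.5]
grip_width: 0.458
grip_force: 45.8
```

Call:
servo_tool(
  deltas=[
    [[0, 0, 0], [0, 0, 0], 0.3],
    [[0, 0, 0], [0, 0, 0], 0.3],
  ],
)

```text
time_s: 27.3
eef_pos: [619.6, -285.7, 220.6]
ee_rot: [-0.02, 0.97, -0.225, -0.087]
force: [-0.2, 0.5, -0.6]
grip_width: 0.464
grip_force: 45.9
```

Run:
```python
from h import *
s=telemetry.sense();y=73.5
print(foot(s),s["joints"].round(2),s["force"].round(1));Ri=ins(0,0)[1]
plan(s,[(ins(115,y)[0],Ri,2),(ins(75,y)[0],Ri,2),(ins(10,y)[0],Ri,6)])
```

```text
[129.8  73.2  25.6] [-0.59  0.82  0.73 -0.02  1.77  1.43] [-0.2  0.5 -0.6]
[[-0.01, -0.001, 0.037], [0.0, 0.002, 0.0]]
[[-0.011, -0.001, 0.036], [0.0, 0.001, 0.0]]
-- end [ 613.7 -282.4  207. ]
[[-0.05, 0.0, 0.087], [0.0, 0.0, 0.0]]
[[-0.05, 0.0, 0.087], [0.0, 0.0, 0.0]]
-- end [ 590.6 -271.1  176.2]
[[-0.027, 0.0, 0.047], [0.0, 0.0, 0.0]]
[[-0.027, 0.0, 0.047], [0.0, 0.0, 0.0]]
[[-0.027, 0.0, 0.047], [0.0, 0.0, 0.0]]
[[-0.027, 0.0, 0.046], [0.0, 0.0, 0.0]]
[[-0.027, 0.0, 0.047], [0.0, 0.0, 0.0]]
[[-0.027, 0.001, 0.047], [0.0, 0.0, 0.0]]
-- end [ 553.1 -252.9  126.5]
```

Call:
servo_tool(
  deltas=[
    [[-0.01, -0.001, 0.037], [0, 0.002, 0], 0.3],
    [[-0.011, -0.001, 0.036], [0, 0.001, 0], 0.3],
    [[-0.05, 0, 0.087], [0, 0, 0], 0.3],
    [[-0.05, 0, 0.087], [0, 0, 0], 0.3],
    [[-0.027, 0, 0.047], [0, 0, 0], 0.3],
    [[-0.027, 0, 0.047], [0, 0, 0], 0.3],
  ],
)

```text
time_s: 27.9
eef_pos: [577.6, -262.6, 163.2]
ee_rot: [-0.019, 0.971, -0.224, -0.083]
force: [0.4, 0.1, -1.2]
grip_width: 0.459
grip_force: 45.9
```

Call:
servo_tool(
  deltas=[
    [[-0.027, 0, 0.047], [0, 0, 0], 0.3],
    [[-0.027, 0, 0.047], [0, 0, 0], 0.3],
    [[-0.027, 0, 0.047], [0, 0, 0], 0.3],
    [[0, 0, 0], [0, 0, 0], 0.3],
  ],
)

```text
time_s: 28.3
eef_pos: [558.6, -253.5, 137.5]
ee_rot: [-0.019, 0.971, -0.224, -0.084]
force: [0.4, -0.0, -1.4]
grip_width: 0.462
grip_force: 45.9
```

Call:
servo_tool(
  deltas=[
    [[-0.027, 0, 0.047], [0, 0, 0], 0.3],
    [[0.009, 0, 0.005], [0, 0, 0], 0.3],
    [[0.009, 0, 0.005], [0, 0, 0], 0.3],
    [[0, 0, 0], [0, 0, 0], 0.3],
    [[0, 0, 0], [0, 0, 0], 0.3],
  ],
)

```text
time_s: 28.8
eef_pos: [556.5, -253.8, 126.1]
ee_rot: [-0.019, 0.971, -0.225, -0.084]
force: [0.5, 0.1, -1.6]
grip_width: 0.458
grip_force: 45.9
```

```bash
python3 -c "
from h import *
s=telemetry.sense();print(foot(s),s['force'])"
```

```text
[12. 74. 19.] [ 0.49809152  0.13272766 -1.56350028]
```

Call:
servo_tool(
  deltas=[
    [[0, 0, 0], [0, 0, 0], 0.6],
    [[0, 0, 0], [0, 0, 0], 0.6],
    [[0, 0, 0], [0, 0, 0], 0.6],
    [[0, 0, 0], [0, 0, 0], 0.6],
  ],
)

```text
time_s: 29.2
eef_pos: [556.3, -253.8, 125.8]
ee_rot: [-0.019, 0.971, -0.225, -0.084]
force: [0.7, -0.1, 0.5]
grip_width: 0.603
grip_force: 0.0
```

Call:
servo_tool(
  deltas=[
    [[0, 0, -0.1], [0, 0, 0], 0.6],
    [[0, 0, -0.2], [0, 0, 0], 0.6],
    [[0, 0, -0.2], [0, 0, 0], 0.6],
    [[0, 0, -0.2], [0, 0, 0], 0.6],
  ],
)

```text
time_s: 29.6
eef_pos: [577.8, -264.2, 265.4]
ee_rot: [-0.019, 0.971, -0.225, -0.084]
force: [-0.3, -0.7, -0.1]
grip_width: 0.602
grip_force: 0.0
```

Call:
servo_tool(
  deltas=[
    [[-0.1, -0.2, 0], [0, 0, 0], 0.6],
    [[-0.1, -0.2, 0], [0, 0, 0], 0.6],
    [[-0.1, -0.2, 0], [0, 0, 0], 0.6],
    [[0, -0.2, 0], [0, 0, 0], 0.6],
    [[0, 0, 0], [0, 0, 0], 0.6],
    [[0, 0, 0], [0, 0, 0], 0.6],
  ],
)

```text
time_s: 30.2
eef_pos: [595.1, -94.1, 273.8]
ee_rot: [-0.019, 0.971, -0.224, -0.084]
force: [-0.2, -0.5, -0.2]
grip_width: 0.602
grip_force: 0.0
```

```bash
python3 chk.py 3; python3 -c "
from h import *
s=telemetry.sense();print(s['eef_pos'],s['force'],s['time_s'])"
```

```text
scene -74.5 [176, 233, 229, 229, 228, 213, 143, 55, 30, 32, 30, 34, 44, 64, 108, 172, 213, 230, 226, 192, 218] end of home jar idx ~ 14.0
scene -0.5 [186, 232, 230, 231, 229, 223, 181, 81, 28, 27, 27, 27, 26, 37, 75, 113, 118, 115, 111, 132, 200] end of home jar idx ~ 14.0
scene 73.5 [204, 227, 227, 226, 231, 223, 142, 81, 29, 27, 27, 29, 35, 55, 59, 26, 6, 6, 7, 4, 5] end of home jar idx ~ 14.0
top -74.5 [139, 81, 81, 49, 44, 45, 53, 69, 72, 69, 70, 74, 83, 75, 69, 65, 68, 84, 98, 109, 105] end of home jar idx ~ 14.0
top -0.5 [135, 97, 48, 35, 34, 36, 37, 40, 43, 42, 43, 44, 44, 43, 41, 42, 54, 89, 112, 135, 141] end of home jar idx ~ 14.0
top 73.5 [165, 106, 69, 40, 38, 38, 40, 52, 70, 76, 81, 82, 79, 77, 75, 76, 86, 118, 143, 164, 163] end of home jar idx ~ 14.0
[594.84100557 -95.4433613  273.70997225] [ 0.26023493  0.63618968 -0.9674527 ] 30.3
```

All three lanes show the same profile in both views: the lid shoulder is at x≈79 and the lid end at about 102. The jars are home and the arm is clear, so I'm handing in.

```bash
python3 -c "
from rig import ctrl
print(ctrl.finish_job())"
```

```text
the job is handed in; nothing more can be done
None
```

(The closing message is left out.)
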